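Light up the inspection lamp, nest the brush boxes, dim the lamp

ROBOT

A 6-joint arm with a two-finger parallel gripper is mounted at the origin on the work surface. World frame = base frame: x ahead of the robot, y to its left, z up, the work surface at z = 0. Lengths are in m, angles in rad, forces in N, time in s.
With the tool pointing down it reaches from about 0.35 to 0.875 m from the base axis. Payload 4.2 kg.
Tool frame: the origin (TCP) lies at the very end of the fingers, on their centre line; the grasp point (between the pads) lies 19 mm behind it; z points along the fingers, y is the line along which they close (so a half turn about z gives the same grasp; the last joint's range is limited). The gripper opens to 87 mm and grips with 3 to 60 N. Pads are 19 mm wide; open, the fingers measure 117 mm over their backs; the gripper's body (75 mm by 190 mm) begins 51 mm behind the grasp point.
Start: joints at [-1.036, 0.385, 0.008, 0, -1.194, -0.259], TCP at [0.17, -0.601, 0.223] pointing down, gripper open.
Joint ranges: [-3.14, 3.14], [-1.21, 2.06], [-1.07, 1.41], [-3.16, 2.05], [-2.99, -0.16], [-3.1, 3.1]. Speed limits (rad/s): [2.79, 2.79, 3.14, 3.14, 3.14, 3.14].

INTERFACE

Orientations are given as a 3x3 rotation matrix whose columns are the frame's x, y, z axes.
In Python, from cell import readout, viewer, manip, silhouettes gives the robot as it stands. The module is installed in compiled form; this text tells all that it offers.
- The arm moves only by the shell command python3 -m jog 'ROWS' [FORCE]. ROWS is JSON, a list of rows, each an object with "gripper": the opening, from -1 (shut) to 1 (fully open); "translation": the shift along the tool's x, y, z in units of 0.025 m (1.0 is 0.025 m), a list of three; "spin": the turn about the tool's z in units of 4 degrees (1.0 is 4 degrees). In form: [{"gripper": gripper, "translation": [tx, ty, tz], "spin": spin}, ...]. A call has exactly 10 rows; each row shifts and turns the commanded pose from where the row before left it, along the tool's axes as they then stand; what a row does not reach is not made up. A row lasts 1/10 s, in which the tool goes at most 50 mm and 8.59 degrees, less where a joint would pass 70% of its speed; a pose out of reach is approached as far as the arm can. A call with a number of a shift or a turn outside -1 to 1 is refused whole. A call with a gripper value outside its range is refused whole. The fingers move at their own pace and stop on an object; FORCE is the grip in N (left out, the last holds). Time passes only in rows, so rows that do not move let the fingers close, or fill a call up. It gives the time, the measured TCP pose, the force, the opening and the grip force at its end, in the units of the state.
- readout.get_obs(): the state, without advancing time (a new reading comes with each control period).
- viewer.get_image(name): name is "scene" or "top" or "wrist"; returns the picture (480x640x3 uint8, red, green, blue); there is no depth.
- viewer.camera_params(name): a dict with "intrinsics" (3x3 intrinsics, pixels), "view" (4x4, takes a point from world to camera coordinates); the wrist camera has in their place "mount" (4x4, takes a point from camera to tool coordinates, whose origin is the TCP and whose axes are the flange's). Camera axes: x right, y down, z forward; pixel columns grow to the right and rows downward; lengths in m; the calibration is good to about 2 mm. A picture is of the moment at which its call begins: read the wrist's pose just before it. camera_params takes no time and is no camera call.
- manip.hand_in(): hands the job in; it is judged then, once.
Trained networks look in the newest picture that a camera, given by its name, has taken for a name from the list of things; names that differ only in an ending like _2 or _b are one class to them, and where a whole thing is asked for, a point or a joint stands for the part that bears it (a point fixed in the world has none). Each returns a list of dicts, best first, with "p" (0 to 1); they miss things now and then, are a little off and sometimes report something else, mostly with a low value. They report only what shows in the picture. A call takes as long as a camera call. They do not tell look-alikes from the thing itself.
- silhouettes(camera, name): "pixels" (480x640 bool, what is visible of it) and "pixel" ([column, row] in pixels, amid what is visible of it).
The state is a dict: "time": time; "joint_positions": joint angles; "dq": joint speeds; "joint_efforts": joint torques, N m; "eef_pos": TCP position; "ee_rot": TCP orientation; "ft_force": force on the tool from outside, world axes, zero at the start; "torque": the same for the moment, N m; "grip_width": finger opening in m; "finger_force": force on a finger pad.
Only numpy, scipy, OpenCV 4.12 (cv2) and the standard library are available. Lean on these libraries where they do the work, as an engineer would, in place of code of your own. Each camera call takes 0.05 s, during which the arm holds its last target. There are 200 camera calls.

TASK

First plug the grey battery block fully home into the lamp console's socket, and slide both faders so that each grip stands at the white arrow beside its track. Then, in that light, nest the loose lacquered brush boxes in size order, upright and fully home, into the low outer box on its mat. When all are nested, slide the brightness fader (the one farther from the socket) right back to its off end, where the white ring is printed; leave the other fader at its arrow, the battery plugged in, and the jar, the tin and the black gift box where they are.

Things in the scene. Friction and masses are not known exactly. Their poses are not given: they have to be found in the camera images.
- console: Fixed grey lamp console on the bench, 220 (x) x 190 (y) x 34 mm high. Origin: centre of its underside. Two parallel fader tracks run along its y: brightness at x = -75, warmth at x = -10 mm; the battery socket is at x = +68. The off end of each track is the -y end, with a white ring printed just beyond it. Its yaw varies.
- socket (a point): Centre of the mouth of the battery socket, on the console's top face (34 mm above the bench): a rectangular hole 60 mm along the console's x and 40 mm along its y, 25 mm deep, mouth chamfered 2 mm. Axes as the console's.
- battery: Loose upright grey block plug, 56 (x) x 36 (y) x 80 mm high, 0.25 kg, standing on its plug end; the lowest 6 mm tapers in to 48 x 28. Origin: centre of the underside, z up. Plugs straight down, its 56 mm side along the console's x, either way round; fully home its underside is 25 mm below the mouth (9 mm above the bench). Grasp it across its 36 mm.
- bright (a joint): Brightness fader position: 0 at the off (-y) end to 0.120 m at the full (+y) end. Stays where left; about 1.5 N to slide.
- bright_top (a point): Centre of the top of the brightness fader's black grip, which is 28 (console x) x 20 (console y, the sliding direction) x 40 mm high; the top is 74.5 mm above the bench. Axes as the console's.
- bright_pointer (a point): Target of the brightness fader: point on its track line, on the console's top face, level with the white arrow clip (22 mm long, beside the track on the -x side, away from the socket). The fader is set when point bright_top has the same y along the console. The arrow is flat and cannot be knocked.
- warm (a joint): Warmth fader position: 0 at the -y end to 0.120 m at the +y end. Stays where left; about 1.5 N to slide.
- warm_top (a point): Centre of the top of the warmth fader's grip (same grip as the brightness fader's). Axes as the console's.
- warm_pointer (a point): Target of the warmth fader, as for the brightness pointer; its white arrow lies on the +x side of its track, towards the socket.
- outer_box: Low outer box, fixed on a dark mat. With all boxes nested, each inner rim stands 20 mm above the rim around it. Open-topped dark-red lacquered wooden box, 160 long x 80 wide x 32 high mm; walls 4, floor 5 thick (inside 152 x 72). Origin: centre of the underside; x along its length, y across, z up; symmetric.
- box_large: Large inner box. Open-topped dark-red lacquered wooden box, 142 long x 64 wide x 47 high mm; walls 4, floor 5 thick (inside 134 x 56). Loose, upright; grasp it across its width from above. Origin: centre of the underside; x along its length, y across, z up; symmetric. Goes directly into the outer box (4 mm room a side across, 5 mm along); may be absent.
- box_medium: Medium inner box. Open-topped dark-red lacquered wooden box, 124 long x 48 wide x 62 high mm; walls 4, floor 5 thick (inside 116 x 40). Loose, upright; grasp it across its width from above. Origin: centre of the underside; x along its length, y across, z up; symmetric. Goes into the large box, or into the outer box if there is no large one; may be absent.
- box_small: Small inner box, narrow and tall. Open-topped dark-red lacquered wooden box, 106 long x 32 wide x 77 high mm; walls 4, floor 5 thick (inside 98 x 24). Loose, upright; grasp it across its width from above. Origin: centre of the underside; x along its length, y across, z up; symmetric. Goes into the next larger box present; may be absent.
- varnish_jar: Bystander: amber glass jar, 60 mm diameter, 90 mm high. Leave it alone.
- paint_tin: Bystander: metal paint tin, 76 mm diameter, 68 mm high. Leave it alone.
- gift_box: Bystander: flat black lacquered gift box, 130 x 100 x 45 mm. Leave it alone.
Things that resemble listed ones, but are neither listed nor needed, are in the scene too. Leave any blue or purple look-alike of the battery alone.

How it is judged:
On the way, in this order (a step that is already met when the one before it is completed fails the run):
1. the battery is fully home in the socket (z of battery in the frame of socket below -0.021 m and horizontal distance between battery and socket below 0.005 m and angle between battery's own z axis and vertical below 0.08 rad), for 0.2 s.
2. both faders stand at their pointers, battery in (all of step 1 and y of bright_top in the frame of bright_pointer between -0.006 and 0.006 m and y of warm_top in the frame of warm_pointer between -0.006 and 0.006 m), for 0.2 s.
3. all the boxes present are nested, upright and home, in the outer box, with the faders still at their pointers (x of box_large in the frame of outer_box between -0.012 and 0.012 m and y of box_large in the frame of outer_box between -0.01 and 0.01 m and z of box_large in the frame of outer_box below 0.008 m and angle between each of box_large, box_medium, box_small's own z axis and vertical below 0.08 rad and linear speed of each of box_large, box_medium, box_small below 0.02 m/s and x of box_medium in the frame of outer_box between -0.022 and 0.022 m and y of box_medium in the frame of outer_box between -0.017 and 0.017 m and z of box_medium in the frame of outer_box below 0.013 m and x of box_small in the frame of outer_box between -0.032 and 0.032 m and y of box_small in the frame of outer_box between -0.025 and 0.025 m and z of box_small in the frame of outer_box below 0.018 m and y of bright_top in the frame of bright_pointer between -0.006 and 0.006 m and y of warm_top in the frame of warm_pointer between -0.006 and 0.006 m), for 0.2 s.
4. the brightness fader is back at its off end (value of joint bright below 0.006 m), for 0.2 s.
At the end, for the whole second after the job is handed in: Battery at least 21 mm deep in the socket, within 5 mm of its centre, upright; warmth fader within 6 mm of its pointer; brightness fader within 6 mm of its off end; every loose box present at rest, upright, nested in the outer box with its underside within 3 mm of fully home (all of step 1 and y of warm_top in the frame of warm_pointer between -0.006 and 0.006 m and x of box_large in the frame of outer_box between -0.012 and 0.012 m and y of box_large in the frame of outer_box between -0.01 and 0.01 m and z of box_large in the frame of outer_box below 0.008 m and angle between each of box_large, box_medium, box_small's own z axis and vertical below 0.08 rad and linear speed of each of box_large, box_medium, box_small below 0.02 m/s and x of box_medium in the frame of outer_box between -0.022 and 0.022 m and y of box_medium in the frame of outer_box between -0.017 and 0.017 m and z of box_medium in the frame of outer_box below 0.013 m and x of box_small in the frame of outer_box between -0.032 and 0.032 m and y of box_small in the frame of outer_box between -0.025 and 0.025 m and z of box_small in the frame of outer_box below 0.018 m and value of joint bright below 0.006 m); the robot touches nothing.
It fails at once if the jar is moved by more than 3 cm (distance of varnish_jar from where it was at the start of the episode above 0.03 m).
It fails at once if the tin is moved by more than 3 cm (distance of paint_tin from where it was at the start of the episode above 0.03 m).
It fails at once if the gift box is moved by more than 3 cm (distance of gift_box from where it was at the start of the episode above 0.03 m).
Of box_large, box_medium, box_small only 2 to 3 are there at a start; the rules pass over those that are not, and their reading is None.
At some moment in a run one of box_large, box_medium, box_small may be knocked a few centimetres aside while the robot is not near it.
It also fails if it takes over 210 s, if anything falls off the work surface, if the arm or the gripper's body presses on something with over 40 N, if the wrist force passes 120 N, or if a joint passes its speed limit or range.

## Working session

There is one attempt and no reset: what is moved stays moved. The work goes in short steps, Python scripts to look and compute and a shell command to move; the robot and the scene stay as the last step left them, time stands still between calls to the robot, and variables do not carry over. Pictures are saved under pics/ and viewed, at most 14 in all, crops included, and the job is handed in when it is done.

```bash
mkdir -p pics; cat > h.py <<'E'
import numpy as np, cv2
from cell import readout, viewer, manip, silhouettes
def cam(n):
    p=viewer.camera_params(n); K=np.array(p["intrinsics"])
    if "view" in p: return K,np.array(p["view"])
    o=readout.get_obs(); T=np.eye(4); T[:3,:3]=o["ee_rot"]; T[:3,3]=o["eef_pos"]
    return K,np.linalg.inv(T@np.array(p["mount"]))
def ray(px,z,c):
    K,V=c; px=np.atleast_2d(px).astype(float)
    d=np.c_[px,np.ones(len(px))]@np.linalg.inv(K).T
    R=V[:3,:3]; o=-R.T@V[:3,3]; d=d@R
    return (o+d*((z-o[2])/d[:,2])[:,None])[:,:2]
def proj(P,c):
    K,V=c; q=(np.atleast_2d(P)@V[:3,:3].T+V[:3,3])@K.T; return q[:,:2]/q[:,2:]
def save(im,f): cv2.imwrite(f,cv2.cvtColor(im,cv2.COLOR_RGB2BGR))
E
python3 - <<'E'
from h import *
o=readout.get_obs(); print(o["time"],np.round(o["ee_rot"],3).tolist(),o["grip_width"])
for n in["scene","top"]:
    im=viewer.get_image(n); save(im,f"pics/{n}0.png"); K,V=cam(n); print(n,K.tolist(),np.round(-V[:3,:3].T@V[:3,3],3),np.round(V[:3,:3],2).tolist())
c=cam("top")
print(viewer.camera_params("wrist"))
for n in["console","battery","bright","warm","outer_box","box_large","box_medium","box_small","varnish_jar","paint_tin","gift_box"]:
    for r in silhouettes("top",n)[:3]:
        q=cv2.minAreaRect(np.argwhere(r["pixels"])[:,::-1].astype(np.float32))
        print(n,round(r["p"],2),np.round(r["pixel"]),r["pixels"].sum(),np.round(ray(r["pixel"],0.04,c)[0],3),np.round(q[1]),round(q[2]))
E
```

```text
0.0 [[-0.962, -0.272, -0.001], [-0.272, 0.962, 0.002], [0.0, 0.002, -1.0]] 0.0867035622245769
scene [[556.6318375986697, 0.0, 316.62566789997936], [0.0, 556.6318375986697, 235.28186262720567], [0.0, 0.0, 1.0]] [1.275 0.311 1.134] [[-0.56, 0.83, 0.01], [0.65, 0.45, -0.61], [-0.51, -0.33, -0.8]]
top [[587.2469221044245, 0.0, 325.0132817666848], [0.0, 587.2469221044245, 238.17203748707874], [0.0, 0.0, 1.0]] [ 0.381 -0.093  1.286] [[0.03, -1.0, 0.03], [-0.98, -0.03, -0.18], [0.18, -0.02, -0.98]]
{'intrinsics': array([[398.83958895,   0.        , 316.07950487],
       [  0.        , 398.83958895, 234.45813866],
       [  0.        ,   0.        ,   1.        ]]), 'mount': array([[-6.55175397e-04, -9.69388976e-01, -2.45529190e-01,
         6.69440335e-02],
       [ 9.99999631e-01, -7.71711606e-04,  3.78421681e-04,
         1.25210375e-03],
       [-5.56315532e-04, -2.45528851e-01,  9.69389124e-01,
        -1.62058069e-01],
       [ 0.00000000e+00,  0.00000000e+00,  0.00000000e+00,
         1.00000000e+00]])}
console 0.79 [137. 284.] 9701 [0.503 0.277] [106.  95.] 90
console 0.66 [411. 202.] 849 [ 0.702 -0.303] [28. 36.] 34
battery 0.92 [252. 213.] 697 [0.664 0.043] [32. 24.] 14
battery 0.8 [298. 159.] 686 [ 0.79  -0.054] [29. 25.] 20
battery 0.69 [293. 203.] 622 [ 0.689 -0.046] [21. 33.] 25
bright 0.61 [155. 318.] 196 [0.432 0.233] [14. 14.] 90
warm 0.72 [121. 287.] 182 [0.495 0.309] [14. 13.] 90
warm 0.3 [138. 283.] 9774 [0.505 0.275] [106.  95.] 90
outer_box 0.65 [380. 308.] 3782 [ 0.468 -0.238] [46. 83.] 7
box_large 0.66 [301. 268.] 2110 [ 0.547 -0.069] [68. 32.] 86
box_medium 0.6 [444. 295.] 1738 [ 0.499 -0.375] [29. 61.] 6
box_small 0.97 [234. 296.] 1083 [0.483 0.071] [22. 53.] 2
varnish_jar 0.67 [409. 201.] 850 [ 0.702 -0.299] [29. 36.] 27
varnish_jar 0.57 [136. 283.] 9607 [0.504 0.278] [106.  95.] 90
paint_tin 0.59 [517. 273.] 1235 [ 0.552 -0.534] [34. 43.] 76
gift_box 0.59 [203. 168.] 2935 [0.762 0.154] [49. 61.] 2
```

```bash
python3 - <<'E'
from h import *
im=cv2.imread("pics/top0.png"); save(cv2.cvtColor(cv2.resize(im[120:380,60:570],(800,408),interpolation=cv2.INTER_CUBIC),cv2.COLOR_BGR2RGB),"pics/top0c.png")
E
```

```text
(no output)
```

View pics/top0c.png

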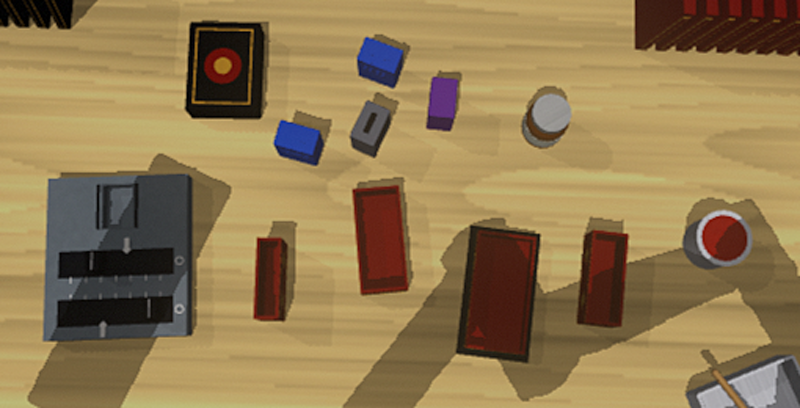

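View pics/scene0.png

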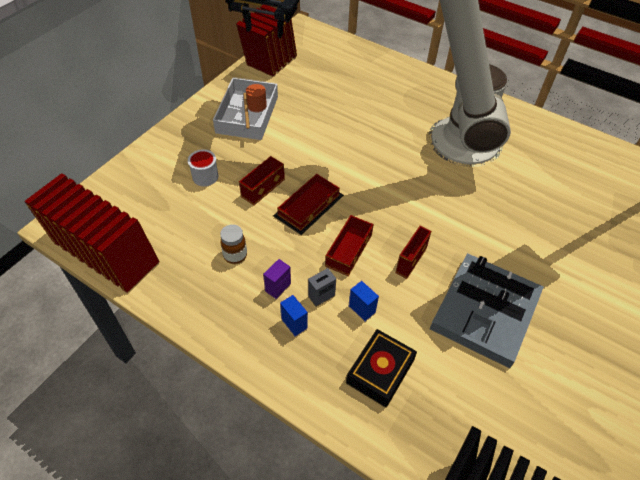

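The top crop shows the console on the left, with its socket at (117,205) in the crop and the off rings on the right, so its yaw is about 0. The grey battery is at (371,128), between two blue blocks and a purple one. All three loose boxes are there: small (270,280), large (381,240) and medium (603,280). The outer box on its mat is at (500,293).

Next I'll fit poses by matching silhouettes in both cameras.

```bash
cat >> h.py <<'E'
from scipy.optimize import minimize
DIM=dict(console=(.22,.19,.034),battery=(.056,.036,.08),outer_box=(.16,.08,.032),box_large=(.142,.064,.047),box_medium=(.124,.048,.062),box_small=(.106,.032,.077))
def corners(d,x,y,a,z0=0):
    P=np.array([[i*d[0]/2,j*d[1]/2,k*d[2]+z0] for i in(-1,1) for j in(-1,1) for k in(0,1)])
    c,s=np.cos(a),np.sin(a); return P@np.array([[c,s,0],[-s,c,0],[0,0,1]])+[x,y,0]
def hullmask(P,c,S=8):
    h=cv2.convexHull(proj(P,c).astype(np.float32))
    m=np.zeros((480,640),np.uint8); cv2.fillConvexPoly(m,np.round(h*16).astype(np.int32),255,cv2.LINE_AA,4); return m/255.
def fit(d,obs,x0,z0=0):
    obs=[(cv2.GaussianBlur(m.astype(float),(0,0),1),c) for m,c in obs]
    def f(p):
        P=corners(d,p[0],p[1],p[2],z0); r=0
        for m,c in obs:
            h=cv2.GaussianBlur(hullmask(P,c),(0,0),1); r+=((h-m)**2).sum()/m.sum()
        return r
    best=None
    for a in x0[2]:
        s=np.array([x0[0],x0[1],a]); r=minimize(f,s,method="Nelder-Mead",options=dict(initial_simplex=s+np.array([[0,0,0],[.015,0,0],[0,.015,0],[0,0,.2]]),xatol=1e-4,fatol=1e-5))
        if best is None or r.fun<best.fun: best=r
    return best.x,best.fun
def pick(n,name,px,tol=30):
    for r in silhouettes(n,name):
        if np.hypot(*(np.array(r["pixel"])-px))<tol: return r["pixels"]
E
python3 - <<'E'
from h import *
ct,cs=cam("top"),cam("scene")
A=np.arange(-1.5,1.6,.5)
for n,x,y,AA in[("console",.5,.28,[0,.1,-.1]),("battery",.689,-.046,A),("outer_box",.468,-.238,A),("box_large",.547,-.069,A),("box_medium",.499,-.375,A),("box_small",.483,.071,A)]:
    out=[]
    for cn,c in(("top",ct),("scene",cs)):
        m=pick(cn,n,proj([x,y,.04],c)[0])
        if m is not None: out.append((m,c))
        else: print("miss",cn,n)
    for o in ([out] + [[q] for q in out]): 
        p,f=fit(DIM[n],o,(x,y,AA)); print(n,np.round(p,4),round(f,3))
E
```

```text
miss scene console
console [0.505  0.2844 0.0675] 0.007
console [0.505  0.2844 0.0675] 0.007
battery [ 0.6918 -0.0521 -0.3409] 0.104
battery [ 0.6908 -0.0528  2.789 ] 0.046
battery [ 0.694  -0.0505 -0.327 ] 0.038
outer_box [ 0.4785 -0.2328 -0.0971] 0.187
outer_box [ 0.4698 -0.2362  3.0407] 0.114
outer_box [ 0.4836 -0.2307 -0.1025] 0.015
miss scene box_large
box_large [ 0.5387 -0.0708  0.1166] 0.012
box_large [ 0.5387 -0.0708  0.1166] 0.012
box_medium [ 0.4951 -0.3759 -0.0989] 0.069
box_medium [ 0.4937 -0.3767  3.0348] 0.011
box_medium [ 0.4983 -0.3724 -0.0636] 0.027
box_small [0.4796 0.0749 0.0368] 0.101
box_small [0.4791 0.0733 0.0046] 0.02
box_small [0.4834 0.0767 0.0497] 0.05
```

```bash
cat >> h.py <<'E'
def plan(x,y,z,a=None):
    """a: wanted world angle of tool y line (mod pi)"""
    o=readout.get_obs(); R=np.array(o["ee_rot"]); s=0; u=0
    cur=np.arctan2(R[1,1],R[0,1])
    if a is not None:
        u=(a-cur+np.pi/2)%np.pi-np.pi/2; s=-u
    c,sn=np.cos(u),np.sin(u); R2=np.array([[c,-sn,0],[sn,c,0],[0,0,1]])@R
    d=np.array([x,y,z])-o["eef_pos"]
    print("t",round(o["time"],2),"tcp",np.round(o["eef_pos"],4),"yawy",round(cur,4),"q6",round(o["joint_positions"][5],2),"grip",round(o["grip_width"],4),"| spin units",round(np.degrees(s)/4,3),"then tool units",np.round(R2.T@d/.025,3))
E
python3 -c "
from h import *
plan(.692,-.052,.2,-.335+np.pi/2)"
```

```text
t 1.25 tcp [ 0.1702 -0.6014  0.2226] yawy 1.8465 q6 -0.26 grip 0.0875 | spin units 8.748 then tool units [-12.487  27.615   0.902]
```

```bash

python3 -m jog '[{"gripper":0.4,"translation":[0,0,0],"spin":1},{"gripper":0.4,"translation":[0,0,0],"spin":1},{"gripper":0.4,"translation":[0,0,0],"spin":1},{"gripper":0.4,"translation":[0,0,0],"spin":1},{"gripper":0.4,"translation":[0,0,0],"spin":1},{"gripper":0.4,"translation":[0,0,0],"spin":1},{"gripper":0.4,"translation":[0,0,0],"spin":1},{"gripper":0.4,"translation":[0,0,0],"spin":1},{"gripper":0.4,"translation":[0,0,0],"spin":0.75},{"gripper":0.4,"translation":[0,0,0],"spin":0}]' 20
python3 -m jog '[{"gripper":0.4,"translation":[-0.45,1,0],"spin":0},{"gripper":0.4,"translation":[-0.45,1,0],"spin":0},{"gripper":0.4,"translation":[-0.45,1,0],"spin":0},{"gripper":0.4,"translation":[-0.45,1,0],"spin":0},{"gripper":0.4,"translation":[-0.45,1,0],"spin":0},{"gripper":0.4,"translation":[-0.45,1,0],"spin":0},{"gripper":0.4,"translation":[-0.45,1,0],"spin":0},{"gripper":0.4,"translation":[-0.45,1,0],"spin":0},{"gripper":0.4,"translation":[-0.45,1,0],"spin":0},{"gripper":0.4,"translation":[-0.45,1,0],"spin":0}]'
python3 -m jog '[{"gripper":0.4,"translation":[-0.45,1,0],"spin":0},{"gripper":0.4,"translation":[-0.45,1,0],"spin":0},{"gripper":0.4,"translation":[-0.45,1,0],"spin":0},{"gripper":0.4,"translation":[-0.45,1,0],"spin":0},{"gripper":0.4,"translation":[-0.45,1,0],"spin":0},{"gripper":0.4,"translation":[-0.45,1,0],"spin":0},{"gripper":0.4,"translation":[-0.45,1,0],"spin":0},{"gripper":0.4,"translation":[-0.45,1,0],"spin":0},{"gripper":0.4,"translation":[-0.45,1,0],"spin":0},{"gripper":0.4,"translation":[-0.45,1,0],"spin":0}]'
python3 -m jog '[{"gripper":0.4,"translation":[-0.45,1,0],"spin":0},{"gripper":0.4,"translation":[-0.45,1,0],"spin":0},{"gripper":0.4,"translation":[-0.45,1,0],"spin":0},{"gripper":0.4,"translation":[-0.45,1,0],"spin":0},{"gripper":0.4,"translation":[-0.45,1,0],"spin":0},{"gripper":0.4,"translation":[-0.45,1,0],"spin":0},{"gripper":0.4,"translation":[-0.45,1,0.4],"spin":0},{"gripper":0.4,"translation":[-0.35,0.6,0.5],"spin":0},{"gripper":0.4,"translation":[0,0,0],"spin":0},{"gripper":0.4,"translation":[0,0,0],"spin":0}]'
cat >> h.py <<'E'
def look(name,x,y,A,z0=0,f=None,tol=60,cn="wrist",dim=None):
    c=cam(cn); im=viewer.get_image(cn)
    if f: save(im,f)
    m=pick(cn,name,proj([x,y,z0+.04],c)[0],tol)
    if m is None: print("miss",name); return
    p,e=fit(dim or DIM[name],[(m,c)],(x,y,A),z0); print(name,np.round(p,4),round(e,3)); return p
E
python3 - <<'E'
from h import *
p=look("battery",.692,-.052,[-.4,-.3],f="pics/w1.png")
plan(p[0],p[1],.2,p[2]+np.pi/2)
E
```

```text
time: 2.25
eef_pos: [0.1702, -0.6013, 0.2225]
ee_rot: [[-0.944, 0.329, -0.0], [0.329, 0.944, 0.0], [0.0, 0.0, -1.0]]
ft_force: [0.2, -0.2, 0.2]
grip_width: 0.0607
finger_force: 0.0
time: 3.25
eef_pos: [0.3594, -0.4014, 0.2227]
ee_rot: [[-0.945, 0.328, 0.0], [0.328, 0.945, -0.0], [-0.0, -0.0, -1.0]]
ft_force: [0.9, -0.2, 0.6]
grip_width: 0.061
finger_force: 0.0
time: 4.25
eef_pos: [0.5478, -0.2022, 0.2227]
ee_rot: [[-0.945, 0.327, 0.0], [0.327, 0.945, -0.0], [-0.0, 0.0, -1.0]]
ft_force: [0.9, -1.2, 1.3]
grip_width: 0.0605
finger_force: 0.0
time: 5.25
eef_pos: [0.6917, -0.0527, 0.1989]
ee_rot: [[-0.945, 0.328, -0.002], [0.328, 0.945, -0.001], [0.002, -0.001, -1.0]]
ft_force: [-0.5, 0.4, -0.6]
grip_width: 0.0608
finger_force: 0.0
battery [ 0.691  -0.0493 -0.3997] 0.021
t 5.35 tcp [ 0.6919 -0.0533  0.2005] yawy 1.2353 q6 -2.06 grip 0.0607 | spin units 0.92 then tool units [0.096 0.134 0.018]
```

View pics/w1.png

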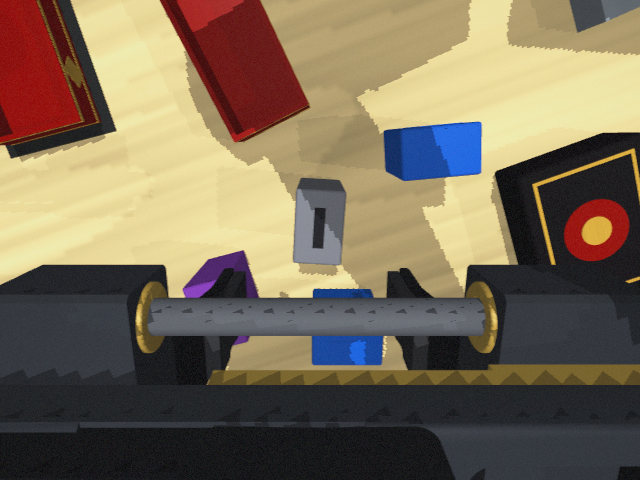

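The wrist picture shows the grey battery at (320,220), between the fingers. The fingers will clear the blue block at (435,150) and the purple one at (225,285).

```bash

python3 -m jog '[{"gripper":0.4,"translation":[0,0,0],"spin":0.7},{"gripper":0.4,"translation":[0.1,0.1,0.8],"spin":0},{"gripper":0.4,"translation":[0,0,1],"spin":0},{"gripper":0.4,"translation":[0,0,1],"spin":0},{"gripper":0.4,"translation":[0,0,1],"spin":0},{"gripper":0.4,"translation":[0,0,1],"spin":0},{"gripper":0.4,"translation":[0,0,1],"spin":0},{"gripper":0.4,"translation":[0,0,0.8],"spin":0},{"gripper":0.4,"translation":[0,0,0],"spin":0},{"gripper":-1,"translation":[0,0,0],"spin":0}]' 25
python3 -m jog '[{"gripper":-1,"translation":[0,0,0],"spin":0},{"gripper":-1,"translation":[0,0,0],"spin":0},{"gripper":-1,"translation":[0,0,0],"spin":0},{"gripper":-1,"translation":[0,0,0],"spin":0},{"gripper":-1,"translation":[0,0,-0.5],"spin":0},{"gripper":-1,"translation":[0,0,-1],"spin":0},{"gripper":-1,"translation":[0,0,-1],"spin":0},{"gripper":-1,"translation":[0,0,-1],"spin":0},{"gripper":-1,"translation":[0,0,-1],"spin":0},{"gripper":-1,"translation":[0,0,-1],"spin":0}]'
python3 - <<'E'
from h import *
a=.0675; sx=.505+.068*np.cos(a)-0*np.sin(a); sy=.2844+.068*np.sin(a); print(sx,sy)
plan(sx,sy-0.05,.2,a+np.pi/2)
E
```

```text
time: 6.35
eef_pos: [0.6912, -0.05, 0.0361]
ee_rot: [[-0.927, 0.375, 0.001], [0.375, 0.927, -0.0], [-0.001, 0.0, -1.0]]
ft_force: [0.1, 0.6, 0.2]
grip_width: 0.0582
finger_force: 0.0
time: 7.35
eef_pos: [0.6903, -0.049, 0.1735]
ee_rot: [[-0.927, 0.375, -0.001], [0.375, 0.927, 0.0], [0.001, 0.0, -1.0]]
ft_force: [0.6, -0.2, -2.8]
grip_width: 0.0359
finger_force: 25.0
0.5728451463094075 0.28898651526271146
t 7.35 tcp [ 0.6903 -0.049   0.1735] yawy 1.1868 q6 -2.12 grip 0.0359 | spin units -6.467 then tool units [ 3.91  11.81  -1.054]
```

```bash

python3 -m jog '[{"gripper":-1,"translation":[0,0,-0.5],"spin":-1},{"gripper":-1,"translation":[0,0,-0.5],"spin":-1},{"gripper":-1,"translation":[0,0,0],"spin":-1},{"gripper":-1,"translation":[0,0,0],"spin":-1},{"gripper":-1,"translation":[0,0,0],"spin":-1},{"gripper":-1,"translation":[0,0,0],"spin":-1},{"gripper":-1,"translation":[0,0,0],"spin":-0.45},{"gripper":-1,"translation":[0.3,1,0],"spin":0},{"gripper":-1,"translation":[0.3,1,0],"spin":0},{"gripper":-1,"translation":[0.3,1,0],"spin":0}]'
python3 -m jog '[{"gripper":-1,"translation":[0.3,1,0],"spin":0},{"gripper":-1,"translation":[0.4,1,0],"spin":0},{"gripper":-1,"translation":[0.4,1,0],"spin":0},{"gripper":-1,"translation":[0.4,1,0],"spin":0},{"gripper":-1,"translation":[0.4,1,0],"spin":0},{"gripper":-1,"translation":[0.4,1,0],"spin":0},{"gripper":-1,"translation":[0.4,1,0],"spin":0},{"gripper":-1,"translation":[0.3,0.8,0],"spin":0},{"gripper":-1,"translation":[0,0,0],"spin":0},{"gripper":-1,"translation":[0,0,0],"spin":0}]'
python3 - <<'E'
from h import *
p=look("console",.505,.2844,[0.0675],f="pics/w2.png",tol=200)
E
```

```text
time: 8.35
eef_pos: [0.6625, 0.0248, 0.1973]
ee_rot: [[-0.998, -0.065, -0.001], [-0.065, 0.998, 0.0], [0.001, 0.0, -1.0]]
ft_force: [-0.0, 1.3, -2.6]
grip_width: 0.0359
finger_force: 25.0
time: 9.35
eef_pos: [0.5752, 0.2139, 0.1976]
ee_rot: [[-0.998, -0.067, -0.001], [-0.067, 0.998, -0.0], [0.001, -0.0, -1.0]]
ft_force: [0.1, 0.2, -2.8]
grip_width: 0.0362
finger_force: 25.0
console [0.5006 0.2877 0.0691] 0.054
```

View pics/w2.png

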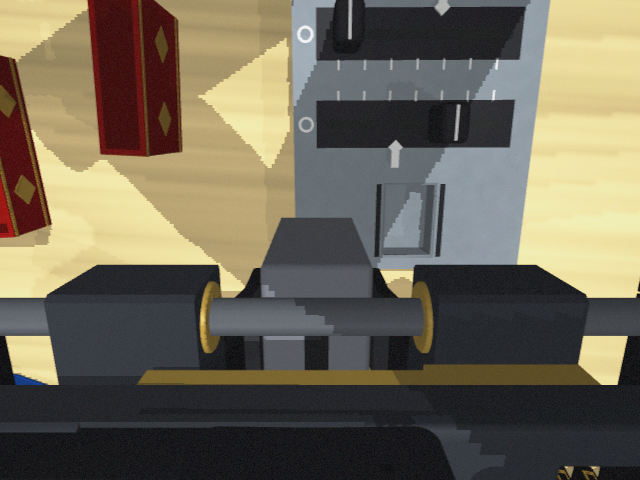

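```bash
python3 - <<'E'
from h import *
c=cam("wrist"); im=cv2.imread("pics/w2.png")
a=.068
def w(P): return ray(P,.034,c)
R=w([[305.5,34],[306,125],[383,184],[433,184],[383,255],[433,255],[376,184],[446,184]])
print(np.round(R,4)); d=R[0]-R[1]; print("ring dir",np.arctan2(-d[1],-d[0]),np.hypot(*d))
# expected console -> pixel: predicted outline using prior pose
for p in [(.505,.2844,.0675),(.5006,.2877,.0691)]:
    cc,s=np.cos(p[2]),np.sin(p[2])
    q=[[.068-.03,-.02],[.068-.03,.02],[.098,-.02],[.098,.02],[.11,-.095],[.11,.095]]
    P=np.array([[p[0]+cc*x-s*y,p[1]+s*x+cc*y,.034] for x,y in q]); print(np.round(proj(P,c),1).tolist())
cr=cv2.resize(im[90:270,280:540],None,fx=3,fy=3,interpolation=cv2.INTER_CUBIC); cv2.imwrite("pics/w2c.png",cr)
E
```

```text
[[0.4371 0.1974]
 [0.5025 0.2016]
 [0.5448 0.2671]
 [0.5422 0.3078]
 [0.6051 0.2735]
 [0.6023 0.3161]
 [0.5452 0.2614]
 [0.5415 0.3184]]
ring dir 0.0645602742940162 0.06558590990823376
[[383.0, 183.3], [432.0, 183.2], [380.3, 253.7], [427.2, 253.6], [292.5, 267.3], [513.5, 266.8]]
[[387.7, 178.2], [436.9, 178.0], [384.9, 249.1], [431.9, 248.9], [296.9, 262.9], [518.5, 262.0]]
```

View pics/w2c.png

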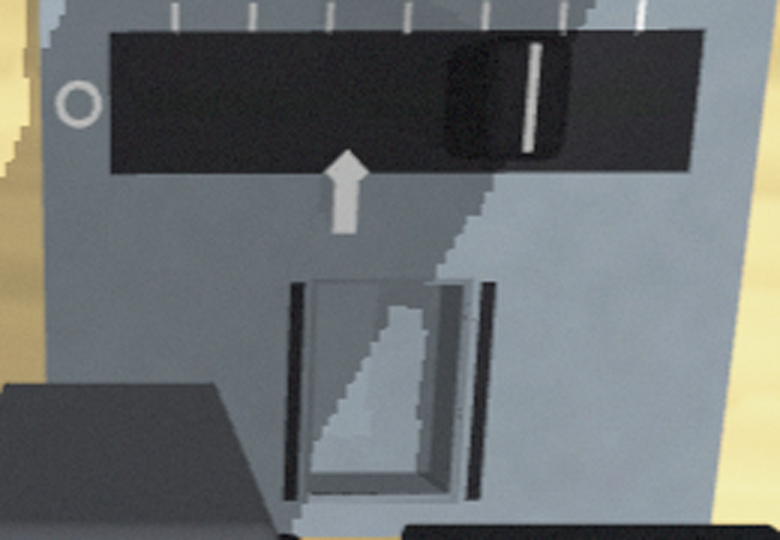

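```bash
python3 - <<'E'
from h import *
c=cam("wrist")
R=ray([[411.2,184],[407.3,256.7],[280+291/3,184],[280+496/3,184],[280+284/3,256.7],[280+480/3,256.7],[395.3,140],[394.2,167.5],[306,125],[305.5,34],[442.5,5]],.034,c); print(np.round(R,4).tolist())
m=(R[0]+R[1])/2; print("socket",m,"dir",np.arctan2(*(R[1]-R[0])[::-1]),"len",np.hypot(*(R[1]-R[0])))
print("warm top",ray([457.3,122.7],.0745,c), "bright top",ray([350,18],.0745,c))
a=.067
for n,P in zip(["warmarrow","warmbase","ringw","ringb","brightarrow"],R[6:]):
    d=P-m; print(n,d@[np.cos(a),np.sin(a)],d@[-np.sin(a),np.cos(a)])
plan(m[0],m[1],.2,a+np.pi/2)
print(np.round(proj(np.array(readout.get_obs()["eef_pos"]),c),1))
E
```

```text
[[0.5433, 0.29], [0.6053, 0.2944], [0.5451, 0.2622], [0.5415, 0.3178], [0.6071, 0.2666], [0.6034, 0.3222], [0.5094, 0.2731], [0.531, 0.2747], [0.5025, 0.2016], [0.4371, 0.1974], [0.4111, 0.2968]]
socket [0.57429033 0.29220361] dir 0.06983639415018596 len 0.0620721787749831
warm top [[0.49500376 0.30655317]] bright top [[0.43463755 0.22720129]]
warmarrow -0.06600997096074812 -0.014697633477468528
warmbase -0.0443880076048834 -0.014575761967196727
ringw -0.07764397928243184 -0.08556273819431524
ringb -0.1432296939985185 -0.08540272672270025
brightarrow -0.16255139646700317 0.015492868728797293
t 9.45 tcp [0.5757 0.2131 0.1976] yawy 1.6365 q6 -2.12 grip 0.0359 | spin units -0.018 then tool units [-0.156  3.162 -0.098]
[[313.2 292.8]]
```

```bash
python3 - <<'E'
from h import *
c=cam("wrist"); im=cv2.imread("pics/w2.png"); t=np.array(readout.get_obs()["eef_pos"])
print(t,np.round(ray([[317,264]],t[2]+.044,c)-t[:2],4),np.round(ray([[317,218]],t[2]-.036,c)-t[:2],4))
g=cv2.cvtColor(im[200:300,220:420],cv2.COLOR_BGR2GRAY)
for r in (5,18,20,25,35,45,55,62,66,70): print(200+r,g[r,30:165:5].tolist())
E
```

```text
[0.57570014 0.21307668 0.19755865] [[-0.0279 -0.0003]] [[-0.0257  0.    ]]
205 [169, 167, 166, 163, 153, 157, 155, 156, 155, 123, 110, 111, 108, 112, 111, 108, 108, 108, 109, 107, 109, 108, 106, 107, 107, 97, 56]
218 [168, 169, 168, 163, 153, 155, 138, 63, 63, 64, 61, 62, 64, 65, 64, 68, 65, 63, 63, 66, 61, 111, 107, 104, 108, 87, 74]
220 [168, 168, 169, 164, 158, 155, 112, 63, 61, 64, 66, 65, 64, 63, 65, 65, 64, 64, 63, 63, 64, 111, 109, 107, 107, 88, 82]
225 [167, 168, 167, 167, 155, 156, 61, 64, 62, 64, 68, 67, 63, 65, 65, 66, 62, 63, 65, 62, 65, 97, 108, 106, 106, 70, 81]
235 [165, 164, 167, 167, 155, 61, 66, 64, 65, 66, 63, 64, 62, 63, 65, 65, 65, 65, 64, 63, 66, 64, 108, 107, 111, 59, 97]
245 [163, 160, 159, 161, 75, 63, 66, 62, 62, 62, 64, 65, 66, 62, 66, 63, 66, 62, 65, 64, 65, 67, 62, 108, 110, 33, 108]
255 [163, 162, 161, 136, 63, 63, 64, 64, 67, 63, 64, 62, 64, 64, 63, 64, 62, 65, 67, 61, 64, 65, 65, 64, 110, 35, 104]
262 [167, 169, 167, 65, 65, 68, 65, 65, 62, 62, 61, 66, 65, 65, 64, 63, 66, 65, 64, 64, 65, 65, 68, 64, 87, 110, 133]
266 [165, 167, 154, 79, 82, 82, 82, 81, 83, 85, 81, 81, 80, 82, 83, 83, 80, 82, 80, 81, 80, 81, 84, 86, 74, 109, 156]
270 [160, 22, 58, 91, 90, 92, 91, 92, 92, 91, 92, 90, 91, 95, 92, 88, 89, 90, 88, 91, 90, 91, 90, 89, 79, 25, 133]
```

```bash

python3 -m jog '[{"gripper":-1,"translation":[-0.04,0.8,0],"spin":0},{"gripper":-1,"translation":[-0.04,0.8,0],"spin":0},{"gripper":-1,"translation":[-0.04,0.8,0],"spin":0},{"gripper":-1,"translation":[-0.04,0.73,0],"spin":0},{"gripper":-1,"translation":[0,0,1],"spin":0},{"gripper":-1,"translation":[0,0,1],"spin":0},{"gripper":-1,"translation":[0,0,1],"spin":0},{"gripper":-1,"translation":[0,0,1],"spin":0},{"gripper":-1,"translation":[0,0,0.7],"spin":0},{"gripper":-1,"translation":[0,0,0],"spin":0}]'
python3 - <<'E'
from h import *
im=viewer.get_image("wrist"); save(im[120:320,240:540],"pics/x.png"); cv2.imwrite("pics/w3.png",cv2.resize(cv2.imread("pics/x.png"),None,fx=2.6,fy=2.6,interpolation=cv2.INTER_CUBIC))
E
```

```text
time: 10.45
eef_pos: [0.5726, 0.292, 0.0766]
ee_rot: [[-0.998, -0.067, -0.006], [-0.067, 0.998, -0.004], [0.006, -0.004, -1.0]]
ft_force: [-0.7, -0.4, -2.8]
grip_width: 0.0361
finger_force: 25.0
```

View pics/w3.png

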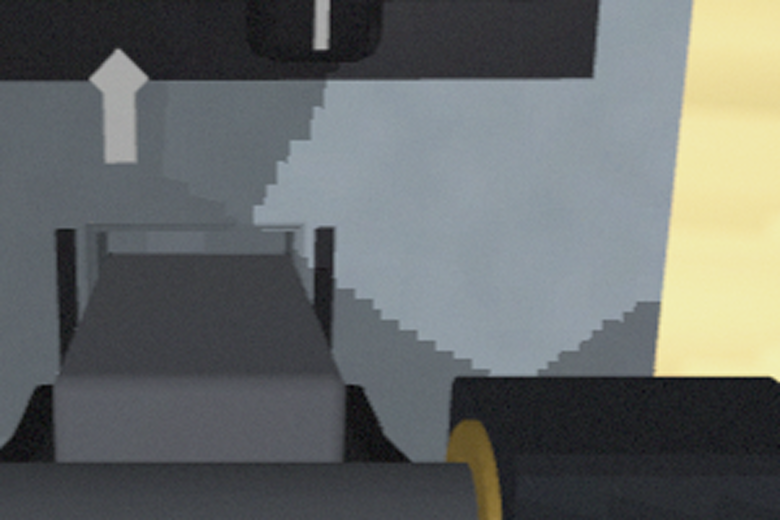

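Battery is nearly centred sideways: its mid column is 199 against 195.5 for the socket. Now for the lengthwise error.

```bash
python3 - <<'E'
from h import *
c=cam("wrist"); t=np.array(readout.get_obs()["eef_pos"]); print(t)
f=lambda u,v:(u/2.6+240,v/2.6+120)
e=ray([f(199,253)],t[2]-.036,c)[0]; s=ray([f(195.5,224),f(195.5,231)],.034,c); s2=ray([f(195.5,229)],.034,c)[0]
print("batt bottom centre est",e+[.024,0.0016],"tcp",t[:2],"mouth outer/inner centre",s+[[.032,.0021],[.030,.002]],"strip",s2+[.031,.002])
E
```

```text
[0.57386643 0.29258144 0.07866498]
batt bottom centre est [0.57173094 0.2938628 ] tcp [0.57386643 0.29258144] mouth outer/inner centre [[0.57559069 0.29337144]
 [0.5750228  0.29336625]] strip [0.57561314 0.29333913]
```

```bash

python3 -m jog '[{"gripper":-1,"translation":[-0.09,0,0],"spin":0},{"gripper":-1,"translation":[0,0,0.2],"spin":0},{"gripper":-1,"translation":[0,0,0.2],"spin":0},{"gripper":-1,"translation":[0,0,0.2],"spin":0},{"gripper":-1,"translation":[0,0,0.2],"spin":0},{"gripper":-1,"translation":[0,0,0.2],"spin":0},{"gripper":-1,"translation":[0,0,0.1],"spin":0},{"gripper":-1,"translation":[0,0,0],"spin":0},{"gripper":-1,"translation":[0,0,0],"spin":0},{"gripper":-1,"translation":[0,0,0],"spin":0}]'
```

```text
time: 11.5
eef_pos: [0.577, 0.2924, 0.0599]
ee_rot: [[-0.998, -0.069, 0.003], [-0.069, 0.998, 0.0], [-0.003, 0.0, -1.0]]
ft_force: [-13.4, -4.1, 27.3]
grip_width: 0.0358
finger_force: 25.0
```

```bash

python3 -m jog '[{"gripper":-1,"translation":[0,0,-0.3],"spin":0},{"gripper":-1,"translation":[0.06,0,0],"spin":0},{"gripper":-1,"translation":[0,-0.03,0],"spin":0},{"gripper":-1,"translation":[0,0,0.15],"spin":0},{"gripper":-1,"translation":[0,0,0.15],"spin":0},{"gripper":-1,"translation":[0,0,0.1],"spin":0},{"gripper":-1,"translation":[0,0,0.1],"spin":0},{"gripper":-1,"translation":[0,0,0],"spin":0},{"gripper":-1,"translation":[0,0,0],"spin":0},{"gripper":-1,"translation":[0,0,0],"spin":0}]'
```

```text
time: 12.5
eef_pos: [0.5754, 0.2915, 0.0477]
ee_rot: [[-0.998, -0.066, 0.0], [-0.066, 0.998, 0.0], [-0.0, 0.0, -1.0]]
ft_force: [-0.7, -0.1, -2.1]
grip_width: 0.0362
finger_force: 25.0
```

```bash

python3 -m jog '[{"gripper":-1,"translation":[0,0,0.1],"spin":0},{"gripper":-1,"translation":[0,0,0.1],"spin":0},{"gripper":-1,"translation":[0,0,0],"spin":0},{"gripper":0.2,"translation":[0,0,0],"spin":0},{"gripper":0.2,"translation":[0,0,0],"spin":0},{"gripper":0.2,"translation":[0,0,0],"spin":0},{"gripper":0.2,"translation":[0,0,0],"spin":0},{"gripper":0.2,"translation":[0,0,-0.5],"spin":0},{"gripper":0.2,"translation":[0,0,-1],"spin":0},{"gripper":0.2,"translation":[0,0,-1],"spin":0}]'
python3 -m jog '[{"gripper":0.2,"translation":[0.5,0,-1],"spin":0},{"gripper":0.2,"translation":[1,0,-1],"spin":0},{"gripper":0.2,"translation":[1,0,-1],"spin":0},{"gripper":0.2,"translation":[1,0,-1],"spin":0},{"gripper":0.2,"translation":[1,0,0],"spin":0},{"gripper":0.2,"translation":[1,0,0],"spin":0},{"gripper":0.2,"translation":[0,0,0],"spin":0},{"gripper":0.2,"translation":[0,0,0],"spin":0},{"gripper":0.2,"translation":[0,0,0],"spin":0},{"gripper":0.2,"translation":[0,0,0],"spin":0}]'
python3 - <<'E'
from h import *
im=viewer.get_image("wrist"); save(im,"pics/w4.png"); o=readout.get_obs(); print(o["eef_pos"],o["ee_rot"].tolist() if hasattr(o["ee_rot"],"tolist") else o["ee_rot"])
E
```

```text
time: 13.5
eef_pos: [0.5753, 0.2912, 0.1063]
ee_rot: [[-0.998, -0.066, -0.0], [-0.066, 0.998, -0.001], [0.0, -0.001, -1.0]]
ft_force: [-0.1, 1.0, 0.2]
grip_width: 0.0521
finger_force: 0.0
time: 14.5
eef_pos: [0.4388, 0.2823, 0.205]
ee_rot: [[-0.998, -0.066, 0.0], [-0.066, 0.998, -0.0], [-0.0, -0.0, -1.0]]
ft_force: [-0.1, 0.7, 0.5]
grip_width: 0.0523
finger_force: 0.0
[0.43866095 0.28226524 0.20480563] [[-0.9978461174680852, -0.06559788401439716, -0.0002084866947221257], [-0.06559780709420625, 0.9978460806033131, -0.0003565515914653274], [0.00023142666112856375, -0.0003421073512386292, -0.9999999147021267]]
```

View pics/w4.png

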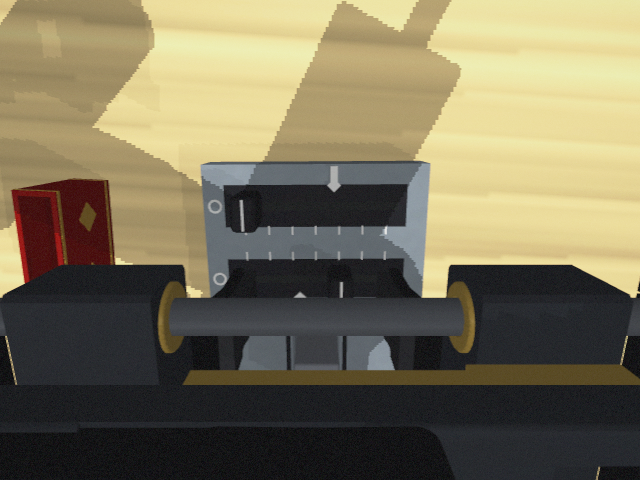

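```bash
python3 - <<'E'
from h import *
c=cam("wrist"); a=.067; ex=np.array([np.cos(a),np.sin(a)]); ey=np.array([-ex[1],ex[0]])
m=np.array([.5750,.2918])
def L(P): d=np.array(P)-m; return np.round([d@ex,d@ey],4)
R=ray([[333.5,168],[334,190],[214.5,206],[220,279]],.034,c); T=ray([[241.5,216],[341.3,288]],.0745,c)
for n,P in zip(["arrowbase","tip","ringb","ringw"],R): print(n,L(P))
for P in T: print("top",L(P),P)
by=(L(R[0])[1]+L(R[1])[1])/2
bt=m-.143*ex+L(T[0])[1]*ey; wt=m-.078*ex+(L([.495,.3066])[1])*ey
print("bright grip",bt,"warm grip",wt, "bright ptr",m-.143*ex+by*ey,"warm ptr",m-.078*ex+L([.5202,.2739])[1]*ey)
plan(bt[0],bt[1],.2,a+np.pi/2)
plan(wt[0],wt[1],.2,a+np.pi/2)
E
```

```text
arrowbase [-0.1762  0.0153]
tip [-0.158   0.0159]
ringb [-0.1446 -0.085 ]
ringw [-0.0791 -0.0844]
top [-0.1442 -0.0549] [0.43476912 0.22740275]
top [-0.0866  0.0205] [0.4872051  0.30645857]
bright grip [0.43599639 0.22744934] warm grip [0.49582931 0.30663281] bright ptr [0.43127643 0.29779117] warm ptr [0.49812569 0.27240977]
t 14.55 tcp [0.4387 0.2823 0.2048] yawy 1.6364 q6 -2.39 grip 0.0521 | spin units -0.019 then tool units [ 0.253 -2.181  0.193]
t 14.55 tcp [0.4387 0.2823 0.2048] yawy 1.6364 q6 -2.39 grip 0.0521 | spin units -0.019 then tool units [-2.347  0.819  0.191]
```

```bash

python3 -m jog '[{"gripper":0.2,"translation":[0.25,-1,0],"spin":0},{"gripper":0.2,"translation":[0,-1,0],"spin":0},{"gripper":0.2,"translation":[0,-0.18,0.4],"spin":0},{"gripper":0.2,"translation":[0,0,1],"spin":0},{"gripper":0.2,"translation":[0,0,1],"spin":0},{"gripper":0.2,"translation":[0,0,1],"spin":0},{"gripper":0.2,"translation":[0,0,1],"spin":0},{"gripper":0.2,"translation":[0,0,1],"spin":0},{"gripper":0.2,"translation":[0,0,0.8],"spin":0},{"gripper":0.2,"translation":[0,0,0],"spin":0}]' 8
python3 -m jog '[{"gripper":-1,"translation":[0,0,0],"spin":0},{"gripper":-1,"translation":[0,0,0],"spin":0},{"gripper":-1,"translation":[0,0,0],"spin":0},{"gripper":-1,"translation":[0,0,0],"spin":0},{"gripper":-1,"translation":[0,0,0],"spin":0},{"gripper":-1,"translation":[0,0,0],"spin":0},{"gripper":-1,"translation":[0,0,0],"spin":0},{"gripper":-1,"translation":[0,0,0],"spin":0},{"gripper":-1,"translation":[0,0,0],"spin":0},{"gripper":-1,"translation":[0,0,0],"spin":0}]' 8
python3 -c "
from h import *
a=.067
plan(.4313,.2978,.045,a+np.pi/2)"
```

```text
time: 15.55
eef_pos: [0.4341, 0.2261, 0.0469]
ee_rot: [[-0.998, -0.065, -0.005], [-0.065, 0.998, -0.005], [0.005, -0.004, -1.0]]
ft_force: [0.4, 0.1, 0.2]
grip_width: 0.0522
finger_force: 0.0
time: 16.55
eef_pos: [0.4357, 0.2275, 0.0507]
ee_rot: [[-0.998, -0.067, 0.001], [-0.067, 0.998, 0.0], [-0.001, 0.0, -1.0]]
ft_force: [-0.6, -0.9, 6.7]
grip_width: 0.0199
finger_force: 8.0
t 16.55 tcp [0.4357 0.2275 0.0507] yawy 1.6376 q6 -2.32 grip 0.0199 | spin units -0.003 then tool units [-0.012  2.817  0.227]
```

```bash

python3 -m jog '[{"gripper":-1,"translation":[0,0,-0.2],"spin":0},{"gripper":-1,"translation":[0,0.5,0],"spin":0},{"gripper":-1,"translation":[0,0.5,0],"spin":0},{"gripper":-1,"translation":[0,0.5,0],"spin":0},{"gripper":-1,"translation":[0,0.5,0],"spin":0},{"gripper":-1,"translation":[0,0.5,0],"spin":0},{"gripper":-1,"translation":[0,0.32,0],"spin":0},{"gripper":-1,"translation":[0,0,0],"spin":0},{"gripper":-1,"translation":[0,0,0],"spin":0},{"gripper":-1,"translation":[0,0,0],"spin":0}]' 8
python3 -m jog '[{"gripper":0.2,"translation":[0,0,0],"spin":0},{"gripper":0.2,"translation":[0,0,0],"spin":0},{"gripper":0.2,"translation":[0,0,0],"spin":0},{"gripper":0.2,"translation":[0,0,0],"spin":0},{"gripper":0.2,"translation":[0,0,-1],"spin":0},{"gripper":0.2,"translation":[0,0,-1],"spin":0},{"gripper":0.2,"translation":[0,0,-1],"spin":0},{"gripper":0.2,"translation":[0,0,-1],"spin":0},{"gripper":0.2,"translation":[0,0,0],"spin":0},{"gripper":0.2,"translation":[0,0,0],"spin":0}]' 8
python3 - <<'E'
from h import *
im=viewer.get_image("wrist"); save(im,"pics/w5.png")
plan(.4958,.3066,.05,.067+np.pi/2)
E
```

```text
time: 17.55
eef_pos: [0.4297, 0.2979, 0.0544]
ee_rot: [[-0.998, -0.066, -0.002], [-0.066, 0.998, -0.0], [0.002, -0.0, -1.0]]
ft_force: [-4.5, 1.1, -6.7]
grip_width: 0.0198
finger_force: 8.0
time: 18.55
eef_pos: [0.431, 0.298, 0.1557]
ee_rot: [[-0.998, -0.066, 0.001], [-0.066, 0.998, 0.002], [-0.001, 0.002, -1.0]]
ft_force: [-0.7, -0.5, -0.0]
grip_width: 0.052
finger_force: 0.0
t 18.6 tcp [0.4306 0.2975 0.1548] yawy 1.6366 q6 -2.42 grip 0.0521 | spin units -0.016 then tool units [-2.63   0.189  4.19 ]
```

View pics/w5.png

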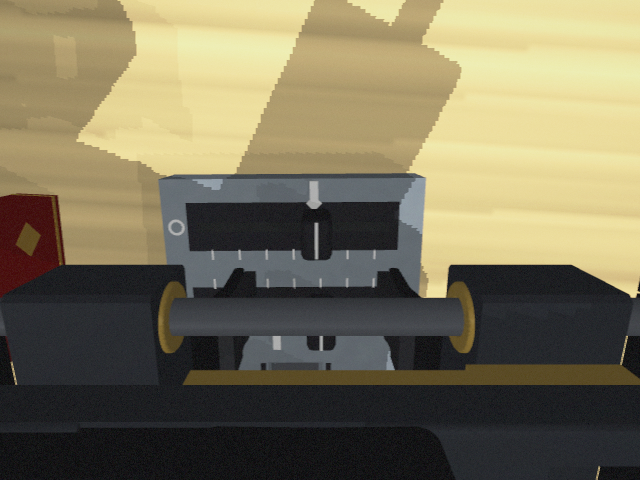

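Bright grip's white line is at column 316.5 and the arrow at 314, about 1 to 2 mm apart, which is within tolerance. Warmth fader next.

```bash

python3 -m jog '[{"gripper":0.2,"translation":[-1,0.19,0],"spin":0},{"gripper":0.2,"translation":[-1,0,0],"spin":0},{"gripper":0.2,"translation":[-0.63,0,0],"spin":0},{"gripper":0.2,"translation":[0,0,1],"spin":0},{"gripper":0.2,"translation":[0,0,1],"spin":0},{"gripper":0.2,"translation":[0,0,1],"spin":0},{"gripper":0.2,"translation":[0,0,1],"spin":0},{"gripper":0.2,"translation":[0,0,0.1],"spin":0},{"gripper":0.2,"translation":[0,0,0],"spin":0},{"gripper":0.2,"translation":[0,0,0],"spin":0}]' 8
python3 -m jog '[{"gripper":-1,"translation":[0,0,0],"spin":0},{"gripper":-1,"translation":[0,0,0],"spin":0},{"gripper":-1,"translation":[0,0,0],"spin":0},{"gripper":-1,"translation":[0,0,0],"spin":0},{"gripper":-1,"translation":[0,0,0],"spin":0},{"gripper":-1,"translation":[0,0,0],"spin":0},{"gripper":-1,"translation":[0,0,0],"spin":0},{"gripper":-1,"translation":[0,0,0],"spin":0},{"gripper":-1,"translation":[0,0,0],"spin":0},{"gripper":-1,"translation":[0,0,0],"spin":0}]' 8
python3 -c "
from h import *
plan(.498,.2732,.053,.067+np.pi/2)"
```

```text
time: 19.6
eef_pos: [0.4967, 0.3074, 0.0534]
ee_rot: [[-0.998, -0.067, 0.001], [-0.067, 0.998, 0.001], [-0.001, 0.001, -1.0]]
ft_force: [-0.2, 0.6, -0.1]
grip_width: 0.0523
finger_force: 0.0
time: 20.6
eef_pos: [0.4961, 0.3068, 0.0528]
ee_rot: [[-0.998, -0.066, 0.0], [-0.066, 0.998, -0.0], [-0.0, -0.0, -1.0]]
ft_force: [-0.7, -1.0, 3.8]
grip_width: 0.02
finger_force: 8.0
t 20.6 tcp [0.4961 0.3068 0.0528] yawy 1.6373 q6 -2.34 grip 0.02 | spin units -0.008 then tool units [ 0.014 -1.345 -0.008]
```

Next: slide, release, rise, and move back off toward the robot for a clear view.

```bash

python3 -m jog '[{"gripper":-1,"translation":[0,-0.4,0],"spin":0},{"gripper":-1,"translation":[0,-0.4,0],"spin":0},{"gripper":-1,"translation":[0,-0.4,0],"spin":0},{"gripper":-1,"translation":[0,-0.15,0],"spin":0},{"gripper":-1,"translation":[0,0,0],"spin":0},{"gripper":-1,"translation":[0,0,0],"spin":0},{"gripper":-1,"translation":[0,0,0],"spin":0},{"gripper":0.2,"translation":[0,0,0],"spin":0},{"gripper":0.2,"translation":[0,0,0],"spin":0},{"gripper":0.2,"translation":[0,0,0],"spin":0}]' 8
python3 -m jog '[{"gripper":0.2,"translation":[0,0,0],"spin":0},{"gripper":0.2,"translation":[0,0,-1],"spin":0},{"gripper":0.2,"translation":[0,0,-1],"spin":0},{"gripper":0.2,"translation":[0,0,-1],"spin":0},{"gripper":0.2,"translation":[0,0,-1],"spin":0},{"gripper":0.2,"translation":[-1,0,-1],"spin":0},{"gripper":0.2,"translation":[-1,0,-1],"spin":0},{"gripper":0.2,"translation":[-1,0,0],"spin":0},{"gripper":0.2,"translation":[-1,0,0],"spin":0},{"gripper":0.2,"translation":[0,0,0],"spin":0}]' 8
python3 - <<'E'
from h import *
print(readout.get_obs()["eef_pos"])
im=viewer.get_image("wrist"); save(im[0:300,100:540],"pics/x.png"); cv2.imwrite("pics/w6.png",cv2.resize(cv2.imread("pics/x.png"),None,fx=1.8,fy=1.8,interpolation=cv2.INTER_CUBIC))
E
```

```text
time: 21.6
eef_pos: [0.4979, 0.2732, 0.0519]
ee_rot: [[-0.998, -0.066, -0.001], [-0.066, 0.998, -0.0], [0.001, -0.0, -1.0]]
ft_force: [0.4, 0.7, 0.4]
grip_width: 0.0363
finger_force: 0.0
time: 22.6
eef_pos: [0.6001, 0.2798, 0.2014]
ee_rot: [[-0.998, -0.065, 0.0], [-0.065, 0.998, -0.0], [-0.0, -0.0, -1.0]]
ft_force: [0.4, -0.8, -0.7]
grip_width: 0.0524
finger_force: 0.0
[0.60012    0.27981899 0.20138078]
```

View pics/w6.png

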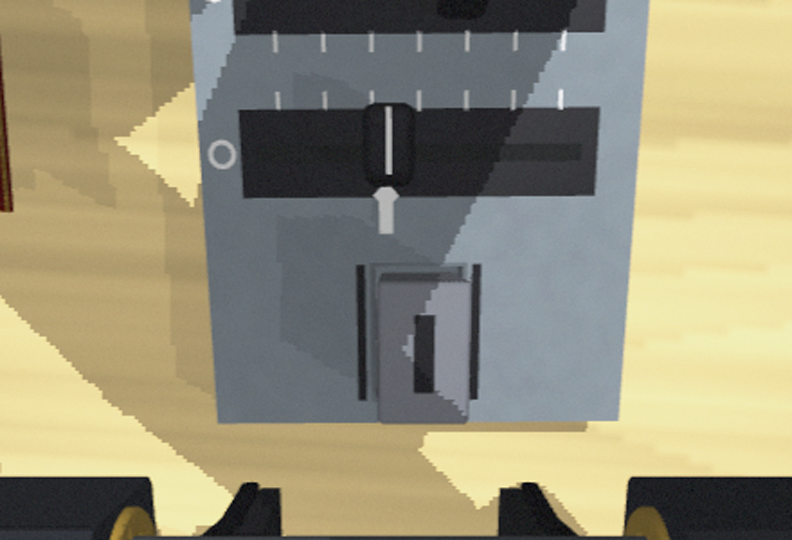

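Warmth line is at column 388 and its arrow at 386, and the battery is seated centred in the socket. On to the large box.

```bash
python3 -c "
from h import *
plan(.53,-.0708,.2,.1166+np.pi/2)"
```

```text
t 22.65 tcp [0.5986 0.2796 0.2013] yawy 1.6358 q6 -2.19 grip 0.0523 | spin units -0.739 then tool units [  4.357 -13.602   0.065]
```

```bash

python3 -m jog '[{"gripper":1,"translation":[0,0,0],"spin":-0.74},{"gripper":1,"translation":[0.3,-1,0],"spin":0},{"gripper":1,"translation":[0.3,-1,0],"spin":0},{"gripper":1,"translation":[0.3,-1,0],"spin":0},{"gripper":1,"translation":[0.3,-1,0],"spin":0},{"gripper":1,"translation":[0.3,-1,0],"spin":0},{"gripper":1,"translation":[0.3,-1,0],"spin":0},{"gripper":1,"translation":[0.3,-1,0],"spin":0},{"gripper":1,"translation":[0.3,-1,0],"spin":0},{"gripper":1,"translation":[0.3,-1,0],"spin":0}]'
python3 -m jog '[{"gripper":1,"translation":[0.35,-1,0],"spin":0},{"gripper":1,"translation":[0.35,-1,0],"spin":0},{"gripper":1,"translation":[0.35,-1,0],"spin":0},{"gripper":1,"translation":[0.35,-1,0],"spin":0},{"gripper":1,"translation":[0.2,-0.6,0],"spin":0},{"gripper":1,"translation":[0,0,0],"spin":0},{"gripper":1,"translation":[0,0,0],"spin":0},{"gripper":1,"translation":[0,0,0],"spin":0},{"gripper":1,"translation":[0,0,0],"spin":0},{"gripper":1,"translation":[0,0,0],"spin":0}]'
python3 - <<'E'
from h import *
ct=cam("top")
p=look("box_large",.5387,-.0708,[.1166],f="pics/w7.png")
pt=look("box_large",.5387,-.0708,[.1166],cn="top")
q=look("outer_box",.475,-.235,[-.1],tol=200)
q=look("outer_box",.475,-.235,[-.1],dim=(.18,.1,.008),tol=200)
plan(p[0],p[1],.2,p[2]+np.pi/2)
E
```

```text
time: 23.65
eef_pos: [0.5561, 0.0477, 0.2026]
ee_rot: [[-0.993, -0.118, -0.001], [-0.118, 0.993, 0.0], [0.001, 0.0, -1.0]]
ft_force: [0.3, -0.0, -0.3]
grip_width: 0.087
finger_force: 0.0
time: 24.65
eef_pos: [0.5315, -0.0698, 0.2025]
ee_rot: [[-0.993, -0.119, -0.0], [-0.119, 0.993, 0.0], [0.0, 0.0, -1.0]]
ft_force: [1.1, -0.1, -0.3]
grip_width: 0.0875
finger_force: 0.0
box_large [ 0.5373 -0.0681  0.1197] 0.063
box_large [ 0.533  -0.0732  0.1066] 1.271
outer_box [ 0.4709 -0.2319 -0.0935] 0.076
outer_box [ 0.4737 -0.2374 -0.1007] 0.029
t 25.05 tcp [ 0.5314 -0.0704  0.2025] yawy 1.6888 q6 -1.62 grip 0.0871 | spin units -0.024 then tool units [-0.246  0.066  0.102]
```

View pics/w7.png

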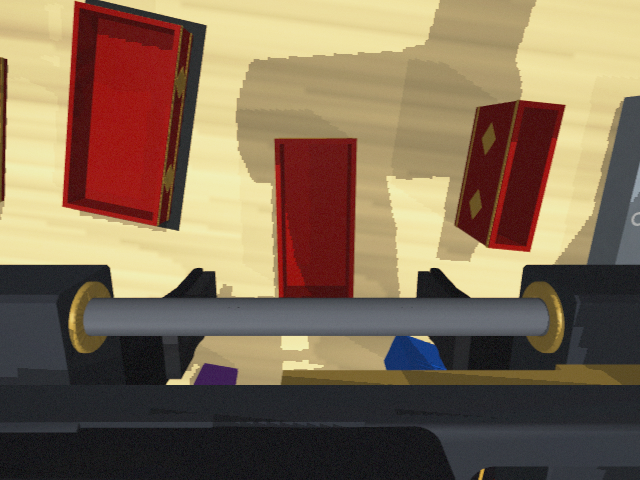

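```bash

python3 - <<'E'
from h import *
c=cam("wrist"); e=ray([[275,139],[356.5,138.5]],.047,c); m=e.mean(0); a=np.arctan2(-(e[1]-e[0])[0],(e[1]-e[0])[1]); print(e,np.hypot(*(e[1]-e[0])),a)
p=m+.071*np.array([np.cos(.118),np.sin(.118)]); print(p)
plan(p[0],p[1],.031,.118+np.pi/2)
# outer box rim corners (outer) far/near in image
E
```

```text
[[ 0.47238643 -0.10809739]
 [ 0.46462179 -0.04546237]] 0.06311445906606085 0.12333715067570558
[ 0.53901038 -0.06842131]
t 25.05 tcp [ 0.5314 -0.0704  0.2025] yawy 1.6888 q6 -1.62 grip 0.0871 | spin units 0.0 then tool units [-0.313  0.044  6.862]
```

```bash

python3 -m jog '[{"gripper":1,"translation":[-0.3,0.05,0],"spin":0},{"gripper":1,"translation":[0,0,1],"spin":0},{"gripper":1,"translation":[0,0,1],"spin":0},{"gripper":1,"translation":[0,0,1],"spin":0},{"gripper":1,"translation":[0,0,1],"spin":0},{"gripper":1,"translation":[0,0,1],"spin":0},{"gripper":1,"translation":[0,0,1],"spin":0},{"gripper":1,"translation":[0,0,0.8],"spin":0},{"gripper":1,"translation":[0,0,0.06],"spin":0},{"gripper":1,"translation":[0,0,0],"spin":0}]' 25
python3 -m jog '[{"gripper":-1,"translation":[0,0,0],"spin":0},{"gripper":-1,"translation":[0,0,0],"spin":0},{"gripper":-1,"translation":[0,0,0],"spin":0},{"gripper":-1,"translation":[0,0,0],"spin":0},{"gripper":-1,"translation":[0,0,0],"spin":0},{"gripper":-1,"translation":[0,0,-0.4],"spin":0},{"gripper":-1,"translation":[0,0,-1],"spin":0},{"gripper":-1,"translation":[0,0,-1],"spin":0},{"gripper":-1,"translation":[0,0,-1],"spin":0},{"gripper":-1,"translation":[0,0,-1],"spin":0}]' 25
python3 -c "
from h import *
plan(.474,-.235,.15,-.0985+np.pi/2)"
```

```text
time: 26.05
eef_pos: [0.5392, -0.0683, 0.031]
ee_rot: [[-0.993, -0.118, -0.0], [-0.118, 0.993, -0.0], [0.0, -0.0, -1.0]]
ft_force: [0.0, -0.3, -0.0]
grip_width: 0.0875
finger_force: 0.0
time: 27.05
eef_pos: [0.5381, -0.0683, 0.1423]
ee_rot: [[-0.993, -0.118, -0.001], [-0.118, 0.993, 0.0], [0.0, 0.0, -1.0]]
ft_force: [1.0, -1.0, -0.8]
grip_width: 0.0638
finger_force: 25.0
t 27.05 tcp [ 0.5381 -0.0683  0.1423] yawy 1.6886 q6 -1.63 grip 0.0638 | spin units 3.099 then tool units [ 1.898 -6.888 -0.31 ]
```

```bash

python3 -m jog '[{"gripper":-1,"translation":[0,0,-0.3],"spin":1},{"gripper":-1,"translation":[0,0,-0.7],"spin":1},{"gripper":-1,"translation":[0,0,-0.7],"spin":1},{"gripper":-1,"translation":[0,0,0],"spin":0.1},{"gripper":-1,"translation":[1,-0.7,0],"spin":0},{"gripper":-1,"translation":[0.9,-0.8,0],"spin":0},{"gripper":-1,"translation":[0,-0.9,0],"spin":0},{"gripper":-1,"translation":[0,0,0],"spin":0},{"gripper":-1,"translation":[0,0,0],"spin":0},{"gripper":-1,"translation":[0,0,0],"spin":0}]'
python3 - <<'E'
from h import *
c=cam("wrist"); im=viewer.get_image("wrist"); save(im,"pics/w8.png"); print(readout.get_obs()["eef_pos"])
q=look("outer_box",.475,-.235,[-.1],tol=300)
E
```

```text
time: 28.05
eef_pos: [0.4855, -0.1229, 0.1831]
ee_rot: [[-0.995, 0.098, -0.001], [0.098, 0.995, 0.0], [0.001, 0.0, -1.0]]
ft_force: [-0.4, 0.5, -1.0]
grip_width: 0.0639
finger_force: 25.0
[ 0.48562052 -0.12280928  0.18313877]
outer_box [ 0.465  -0.2343 -0.1062] 0.127
```

View pics/w8.png

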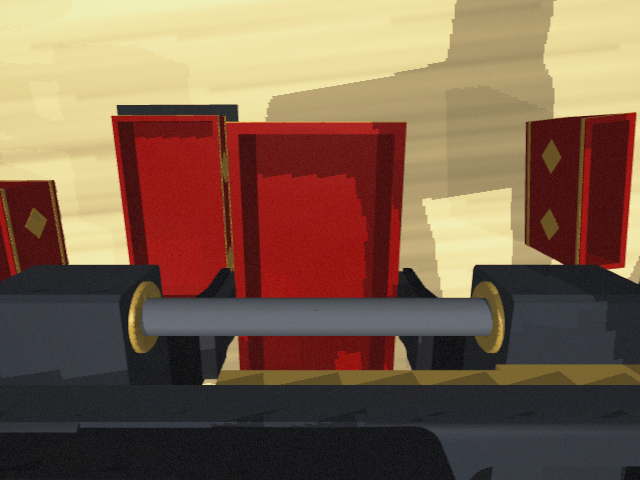

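Outer box's near rim runs from (112,116) to (224,116), parallel to the held box's near rim at (228,122)–(406,122), so the yaws agree.

```bash

python3 - <<'E'
from h import *
c=cam("wrist"); t=np.array(readout.get_obs()["eef_pos"]); a=-.0985; ex=np.array([np.cos(a),np.sin(a)])
def w(P,z,L): e=ray(P,z,c); d=e[1]-e[0]; print(np.round(e,4).tolist(),"w",np.hypot(*d),"yaw",np.arctan2(-d[0],d[1])); return e.mean(0)+L/2*ex
o1=w([[112,116.5],[224,116]],.032,.16)
h=w([[228,122.5],[406,122.5]],t[2]+.016,.142)
print("outer",o1,"held",h,"tcp",t[:2])
# w7 (pose then)
T=np.eye(4); R=np.array([[-.993,-.119,0],[-.119,.993,0],[0,0,-1]]); T[:3,:3]=R; T[:3,3]=[.5314,-.0704,.2025]
p=viewer.camera_params("wrist"); c7=(np.array(p["intrinsics"]),np.linalg.inv(T@np.array(p["mount"])))
e=ray([[63,207],[160,226],[75,2],[184,27]],.032,c7); print("w7",np.round(e,4).tolist(), e.mean(0))
d=o1-(h-t[:2]); plan(d[0],d[1],.08,a+np.pi/2)
E
```

```text
[[0.3912, -0.2669], [0.3991, -0.1828]] w 0.08445814104049282 yaw -0.09374891573402847
[[0.4119, -0.1456], [0.4181, -0.0831]] w 0.06279552834174591 yaw -0.0980340793334095
outer [ 0.47478418 -0.23275921] held [ 0.48566282 -0.12135733] tcp [ 0.485678   -0.12282816]
w7 [[0.5493, -0.2824], [0.5562, -0.2007], [0.3907, -0.2679], [0.3982, -0.1861]] [ 0.47361656 -0.23427751]
t 28.2 tcp [ 0.4857 -0.1228  0.1833] yawy 1.4734 q6 -1.74 grip 0.0636 | spin units 0.016 then tool units [-0.007 -4.477  4.13 ]
```

```bash

python3 -m jog '[{"gripper":-1,"translation":[0,-0.9,0],"spin":0},{"gripper":-1,"translation":[0,-0.9,0],"spin":0},{"gripper":-1,"translation":[0,-0.9,0],"spin":0},{"gripper":-1,"translation":[0,-0.9,0],"spin":0},{"gripper":-1,"translation":[0,-0.9,0],"spin":0},{"gripper":-1,"translation":[0,0,1],"spin":0},{"gripper":-1,"translation":[0,0,1],"spin":0},{"gripper":-1,"translation":[0,0,1],"spin":0},{"gripper":-1,"translation":[0,0,1],"spin":0},{"gripper":-1,"translation":[0,0,0],"spin":0}]'
python3 -m jog '[{"gripper":-1,"translation":[0,0,0],"spin":0},{"gripper":-1,"translation":[0,0,0.3],"spin":0},{"gripper":-1,"translation":[0,0,0.3],"spin":0},{"gripper":-1,"translation":[0,0,0.3],"spin":0},{"gripper":-1,"translation":[0,0,0.3],"spin":0},{"gripper":-1,"translation":[0,0,0.2],"spin":0},{"gripper":-1,"translation":[0,0,0.2],"spin":0},{"gripper":-1,"translation":[0,0,0],"spin":0},{"gripper":-1,"translation":[0,0,0],"spin":0},{"gripper":-1,"translation":[0,0,0],"spin":0}]'
```

```text
time: 29.2
eef_pos: [0.472, -0.2343, 0.0802]
ee_rot: [[-0.995, 0.098, -0.008], [0.098, 0.995, 0.002], [0.008, 0.001, -1.0]]
ft_force: [-0.1, -0.3, -0.4]
grip_width: 0.0639
finger_force: 25.0
time: 30.2
eef_pos: [0.4747, -0.2354, 0.0438]
ee_rot: [[-0.995, 0.098, 0.001], [0.098, 0.995, -0.0], [-0.001, -0.0, -1.0]]
ft_force: [-0.7, 0.0, -2.2]
grip_width: 0.0637
finger_force: 25.0
```

```bash

python3 -m jog '[{"gripper":-1,"translation":[0,0,0.15],"spin":0},{"gripper":-1,"translation":[0,0,0.12],"spin":0},{"gripper":-1,"translation":[0,0,0],"spin":0},{"gripper":-1,"translation":[0,0,0],"spin":0},{"gripper":0.75,"translation":[0,0,0],"spin":0},{"gripper":0.75,"translation":[0,0,0],"spin":0},{"gripper":0.75,"translation":[0,0,0],"spin":0},{"gripper":0.75,"translation":[0,0,-0.2],"spin":0},{"gripper":1,"translation":[0,0,-1],"spin":0},{"gripper":1,"translation":[0,0,-1],"spin":0}]'
python3 -m jog '[{"gripper":1,"translation":[0,0,-1],"spin":0},{"gripper":1,"translation":[0,0,-1],"spin":0},{"gripper":1,"translation":[0,0,-1],"spin":0},{"gripper":1,"translation":[0,0,-1],"spin":0},{"gripper":1,"translation":[-0.5,-1,-0.4],"spin":0},{"gripper":1,"translation":[-0.2,-1,0],"spin":0},{"gripper":1,"translation":[-0.2,-1,0],"spin":0},{"gripper":1,"translation":[-0.2,-1,0],"spin":0},{"gripper":1,"translation":[0,0,0],"spin":0},{"gripper":1,"translation":[0,0,0],"spin":0}]'
python3 - <<'E'
from h import *
c=cam("wrist"); im=viewer.get_image("wrist"); save(im,"pics/w9.png"); print(readout.get_obs()["eef_pos"])
for n,x,y,A,z in[("box_medium",.495,-.376,[-.1],0),("box_large",.475,-.235,[-.1],.005),("box_small",.48,.074,[.03],0)]:
    look(n,x,y,A,z,tol=150)
q=look("box_medium",.495,-.376,[-.1],cn="top",tol=30)
q=look("box_small",.48,.074,[.03],cn="top",tol=30)
E
```

```text
time: 31.2
eef_pos: [0.474, -0.2353, 0.0923]
ee_rot: [[-0.995, 0.098, -0.002], [0.098, 0.995, 0.0], [0.002, -0.0, -1.0]]
ft_force: [0.7, -0.2, 0.6]
grip_width: 0.0839
finger_force: 0.0
time: 32.2
eef_pos: [0.4916, -0.3377, 0.2016]
ee_rot: [[-0.995, 0.099, -0.0], [0.099, 0.995, 0.0], [0.001, 0.0, -1.0]]
ft_force: [-1.0, 0.8, -0.8]
grip_width: 0.0867
finger_force: 0.0
[ 0.4916673  -0.3372464   0.20177131]
box_medium [ 0.4929 -0.3729 -0.089 ] 0.041
box_large [ 0.4739 -0.2339 -0.0972] 0.012
miss box_small
box_medium [ 0.4783 -0.3713  0.0881] 1.279
box_small [0.4785 0.0731 0.0118] 0.025
```

View pics/w9.png

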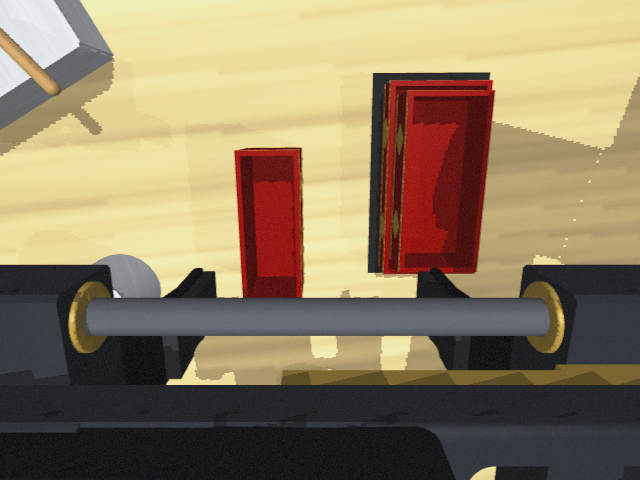

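```bash

python3 - <<'E'
from h import *
c=cam("wrist"); e=ray([[235.5,151],[301,149]],.062,c); d=e[1]-e[0]; a=np.arctan2(-d[0],d[1]); print(e.tolist(),np.hypot(*d),a)
for a in(-.089,-.1): print(e.mean(0)+.062*np.array([np.cos(a),np.sin(a)]))
p=e.mean(0)+.062*np.array([np.cos(a),np.sin(a)])
plan(p[0],(p[1]-.3729)/2,.046,-.09+np.pi/2)
E
```

```text
[[0.4317501436766113, -0.3902075799255986], [0.4350925199102591, -0.34171050031537886]] 0.04861211998676099 -0.06881031532766502
[ 0.49517594 -0.37146976]
[ 0.49511159 -0.37214871]
t 32.75 tcp [ 0.4921 -0.3373  0.2019] yawy 1.4728 q6 -1.34 grip 0.087 | spin units -0.115 then tool units [-0.247 -1.391  6.236]
```

```bash

python3 -m jog '[{"gripper":0.7,"translation":[0,0,0],"spin":-0.15},{"gripper":0.7,"translation":[-0.25,-0.7,0],"spin":0},{"gripper":0.7,"translation":[0,-0.69,0],"spin":0},{"gripper":0.7,"translation":[0,0,1],"spin":0},{"gripper":0.7,"translation":[0,0,1],"spin":0},{"gripper":0.7,"translation":[0,0,1],"spin":0},{"gripper":0.7,"translation":[0,0,1],"spin":0},{"gripper":0.7,"translation":[0,0,1],"spin":0},{"gripper":0.7,"translation":[0,0,0.9],"spin":0},{"gripper":0.7,"translation":[0,0,0.33],"spin":0}]' 20
python3 -m jog '[{"gripper":0.7,"translation":[0,0,0],"spin":0},{"gripper":-1,"translation":[0,0,0],"spin":0},{"gripper":-1,"translation":[0,0,0],"spin":0},{"gripper":-1,"translation":[0,0,0],"spin":0},{"gripper":-1,"translation":[0,0,0],"spin":0},{"gripper":-1,"translation":[0,0,0],"spin":0},{"gripper":-1,"translation":[0,0,-0.4],"spin":0},{"gripper":-1,"translation":[0,0,-1],"spin":0},{"gripper":-1,"translation":[0,0,-1],"spin":0},{"gripper":-1,"translation":[0,0,-1],"spin":0}]' 20
python3 -m jog '[{"gripper":-1,"translation":[0,0,-1],"spin":0},{"gripper":-1,"translation":[0,0,-1],"spin":0},{"gripper":-1,"translation":[0,0,0],"spin":0},{"gripper":-1,"translation":[0,0,0],"spin":0},{"gripper":-1,"translation":[0,0,0],"spin":0},{"gripper":-1,"translation":[0,0,0],"spin":0},{"gripper":-1,"translation":[0,0,0],"spin":0},{"gripper":-1,"translation":[0,0,0],"spin":0},{"gripper":-1,"translation":[0,0,0],"spin":0},{"gripper":-1,"translation":[0,0,0],"spin":0}]' 20
python3 - <<'E'
from h import *
c=cam("wrist"); im=viewer.get_image("wrist"); save(im,"pics/w10.png"); t=np.array(readout.get_obs()["eef_pos"])
look("box_large",.475,-.235,[-.1],.005,tol=150)
r=look("box_medium",t[0],t[1],[-.1],t[2]-.046,tol=150)
plan(.474,-.2345,t[2],-.0975+np.pi/2)
E
```

```text
time: 33.75
eef_pos: [0.4933, -0.3726, 0.0433]
ee_rot: [[-0.996, 0.089, -0.004], [0.089, 0.996, 0.002], [0.005, 0.002, -1.0]]
ft_force: [-0.5, 1.5, 0.1]
grip_width: 0.0739
finger_force: 0.0
time: 34.75
eef_pos: [0.4946, -0.3722, 0.1318]
ee_rot: [[-0.996, 0.088, -0.001], [0.088, 0.996, 0.001], [0.001, 0.001, -1.0]]
ft_force: [0.1, 0.8, -1.5]
grip_width: 0.0481
finger_force: 20.0
time: 35.75
eef_pos: [0.4951, -0.3727, 0.1809]
ee_rot: [[-0.996, 0.088, -0.0], [0.088, 0.996, 0.0], [0.0, 0.0, -1.0]]
ft_force: [-0.8, -0.5, -1.9]
grip_width: 0.0476
finger_force: 20.0
box_large [ 0.4732 -0.2327 -0.1017] 0.06
box_medium [ 0.4935 -0.3713 -0.0924] 0.508
t 36.0 tcp [ 0.4952 -0.3727  0.1811] yawy 1.4828 q6 -1.27 grip 0.0481 | spin units 0.137 then tool units [1.38e+00 5.42e+00 3.00e-03]
```

```bash

python3 -m jog '[{"gripper":-1,"translation":[0,0,0],"spin":0.14},{"gripper":-1,"translation":[0.3,0.9,0],"spin":0},{"gripper":-1,"translation":[0.3,0.9,0],"spin":0},{"gripper":-1,"translation":[0.3,0.9,0],"spin":0},{"gripper":-1,"translation":[0.3,0.9,0],"spin":0},{"gripper":-1,"translation":[0.18,0.9,0],"spin":0},{"gripper":-1,"translation":[0,0.9,0],"spin":0},{"gripper":-1,"translation":[0,0,1],"spin":0},{"gripper":-1,"translation":[0,0,1],"spin":0},{"gripper":-1,"translation":[0,0,1],"spin":0}]'
python3 -m jog '[{"gripper":-1,"translation":[0,0,0],"spin":0},{"gripper":-1,"translation":[0,0,0],"spin":0},{"gripper":-1,"translation":[0,0,0.3],"spin":0},{"gripper":-1,"translation":[0,0,0.3],"spin":0},{"gripper":-1,"translation":[0,0,0.3],"spin":0},{"gripper":-1,"translation":[0,0,0.3],"spin":0},{"gripper":-1,"translation":[0,0,0.3],"spin":0},{"gripper":-1,"translation":[0,0,0.2],"spin":0},{"gripper":-1,"translation":[0,0,0],"spin":0},{"gripper":-1,"translation":[0,0,0],"spin":0}]'
```

```text
time: 37.0
eef_pos: [0.4744, -0.2347, 0.1059]
ee_rot: [[-0.995, 0.097, 0.002], [0.097, 0.995, -0.0], [-0.002, -0.0, -1.0]]
ft_force: [-0.4, 0.5, -1.6]
grip_width: 0.0481
finger_force: 20.0
time: 38.0
eef_pos: [0.4741, -0.235, 0.0635]
ee_rot: [[-0.995, 0.097, -0.0], [0.097, 0.995, -0.0], [0.0, -0.0, -1.0]]
ft_force: [0.8, -0.1, -2.0]
grip_width: 0.0477
finger_force: 20.0
```

Free entry. I'll lower the rest, release and go for the small box.

```bash

python3 -m jog '[{"gripper":-1,"translation":[0,0,0.15],"spin":0},{"gripper":-1,"translation":[0,0,0.13],"spin":0},{"gripper":-1,"translation":[0,0,0],"spin":0},{"gripper":-1,"translation":[0,0,0],"spin":0},{"gripper":0.4,"translation":[0,0,0],"spin":0},{"gripper":0.4,"translation":[0,0,0],"spin":0},{"gripper":0.4,"translation":[0,0,0],"spin":0},{"gripper":0.4,"translation":[0,0,-0.2],"spin":0},{"gripper":0.4,"translation":[0,0,-1],"spin":0},{"gripper":0.4,"translation":[0,0,-1],"spin":0}]'
python3 -m jog '[{"gripper":0.4,"translation":[0,0,-1],"spin":0},{"gripper":0.4,"translation":[0,0,-1],"spin":0},{"gripper":0.4,"translation":[0,0,-1],"spin":0},{"gripper":0.4,"translation":[0,0,-0.6],"spin":0},{"gripper":0.4,"translation":[0,0.8,0],"spin":0},{"gripper":0.4,"translation":[0,1,0],"spin":0},{"gripper":0.4,"translation":[0,1,0],"spin":0},{"gripper":0.4,"translation":[0,1,0],"spin":0},{"gripper":0.4,"translation":[0,0,0],"spin":0},{"gripper":0.4,"translation":[0,0,0],"spin":0}]'
python3 - <<'E'
from h import *
c=cam("wrist"); im=viewer.get_image("wrist"); save(im,"pics/w11.png")
look("box_medium",.474,-.235,[-.1],.01,tol=150)
p=look("box_small",.48,.074,[.03],tol=150)
p=look("box_small",.48,.074,[.03],cn="top",tol=60)
plan(.47,.074,.2,.03+np.pi/2)
E
```

```text
time: 39.0
eef_pos: [0.4736, -0.2349, 0.112]
ee_rot: [[-0.995, 0.097, -0.002], [0.097, 0.995, 0.0], [0.002, 0.0, -1.0]]
ft_force: [1.1, 0.2, 0.7]
grip_width: 0.0612
finger_force: 0.0
time: 40.0
eef_pos: [0.4833, -0.1402, 0.2019]
ee_rot: [[-0.995, 0.096, 0.0], [0.096, 0.995, -0.0], [-0.0, -0.0, -1.0]]
ft_force: [-0.8, -0.8, -0.3]
grip_width: 0.0605
finger_force: 0.0
box_medium [ 0.4723 -0.2353 -0.1217] 0.156
miss box_small
miss box_small
t 40.35 tcp [ 0.4831 -0.141   0.2015] yawy 1.4721 q6 -1.71 grip 0.061 | spin units -1.843 then tool units [0.267 8.612 0.059]
```

View pics/w11.png

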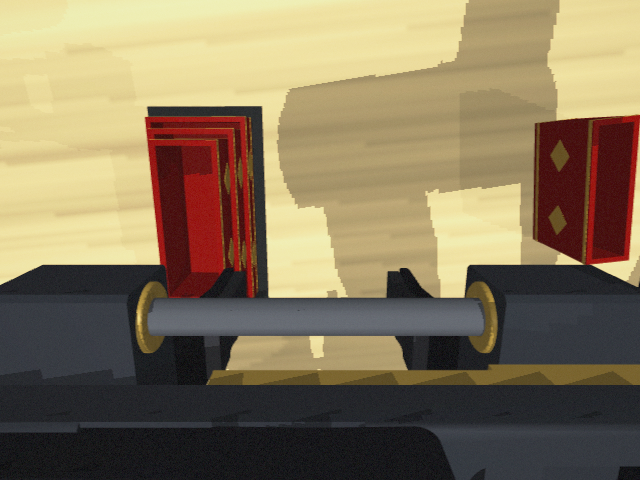

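Medium is nested at (190,200), and the small box is still on the right at (600,190).

```bash

python3 -m jog '[{"gripper":0.4,"translation":[0,0,0],"spin":-0.95},{"gripper":0.4,"translation":[0,0,0],"spin":-0.9},{"gripper":0.4,"translation":[0.05,1,0],"spin":0},{"gripper":0.4,"translation":[0.05,1,0],"spin":0},{"gripper":0.4,"translation":[0.05,1,0],"spin":0},{"gripper":0.4,"translation":[0.05,1,0],"spin":0},{"gripper":0.4,"translation":[0.05,1,0],"spin":0},{"gripper":0.4,"translation":[0,1,0],"spin":0},{"gripper":0.4,"translation":[0,1,0],"spin":0},{"gripper":0.4,"translation":[0,1,0],"spin":0}]'
python3 -m jog '[{"gripper":0.4,"translation":[0,0.6,0],"spin":0},{"gripper":0.4,"translation":[0,0,0],"spin":0},{"gripper":0.4,"translation":[0,0,0],"spin":0},{"gripper":0.4,"translation":[0,0,0],"spin":0},{"gripper":0.4,"translation":[0,0,0],"spin":0},{"gripper":0.4,"translation":[0,0,0],"spin":0},{"gripper":0.4,"translation":[0,0,0],"spin":0},{"gripper":0.4,"translation":[0,0,0],"spin":0},{"gripper":0.4,"translation":[0,0,0],"spin":0},{"gripper":0.4,"translation":[0,0,0],"spin":0}]'
python3 - <<'E'
from h import *
c=cam("wrist"); im=viewer.get_image("wrist"); save(im,"pics/w12.png")
p=look("box_small",.48,.074,[.03],tol=150)
m=pick("wrist","box_small",proj([.48,.074,.04],c)[0],150); q=np.argwhere(m)[:,::-1]
for r in range(q[:,1].min(),q[:,1].max(),8): s=q[q[:,1]==r][:,0]; print(r,s.min(),s.max())
plan(p[0],p[1],.061,p[2]+np.pi/2)
E
```

```text
time: 41.35
eef_pos: [0.4707, 0.06, 0.2016]
ee_rot: [[-1.0, -0.031, 0.0], [-0.031, 1.0, 0.0], [-0.0, -0.0, -1.0]]
ft_force: [0.0, -0.4, 0.1]
grip_width: 0.0608
finger_force: 0.0
time: 42.35
eef_pos: [0.4702, 0.0742, 0.2016]
ee_rot: [[-1.0, -0.031, -0.0], [-0.031, 1.0, 0.0], [0.0, 0.0, -1.0]]
ft_force: [0.0, 0.3, 0.5]
grip_width: 0.0611
finger_force: 0.0
box_small [0.4768 0.0766 0.0275] 0.061
159 329 330
167 296 339
175 297 339
183 296 339
191 296 339
199 296 339
207 296 338
215 296 338
223 296 339
231 296 339
239 297 339
247 297 338
255 296 338
263 296 338
271 297 338
279 297 337
287 297 336
295 297 337
t 42.55 tcp [0.4703 0.0743 0.2016] yawy 1.6023 q6 -2.04 grip 0.0609 | spin units 0.057 then tool units [-0.263  0.086  5.622]
```

View pics/w12.png

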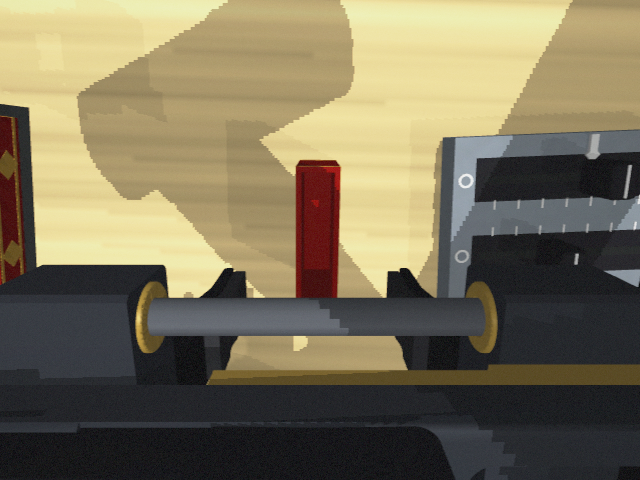

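```bash

python3 - <<'E'
from h import *
c=cam("wrist"); e=ray([[296,166.5],[340,166.5]],.077,c); d=e[1]-e[0]; print(e,np.hypot(*d))
p=e.mean(0)+.053*np.array([np.cos(.031),np.sin(.031)]); print(p)
plan(p[0],p[1],.061,.03+np.pi/2)
E
```

```text
[[0.42617369 0.05992074]
 [0.42520951 0.09117382]] 0.03126794746736018
[0.47866614 0.07719001]
t 42.55 tcp [0.4703 0.0743 0.2016] yawy 1.6023 q6 -2.04 grip 0.0609 | spin units 0.022 then tool units [-0.34   0.106  5.622]
```

```bash

python3 -m jog '[{"gripper":0.4,"translation":[-0.32,0.09,0],"spin":0},{"gripper":0.4,"translation":[0,0,1],"spin":0},{"gripper":0.4,"translation":[0,0,1],"spin":0},{"gripper":0.4,"translation":[0,0,1],"spin":0},{"gripper":0.4,"translation":[0,0,1],"spin":0},{"gripper":0.4,"translation":[0,0,1],"spin":0},{"gripper":0.4,"translation":[0,0,0.6],"spin":0},{"gripper":0.4,"translation":[0,0,0],"spin":0},{"gripper":0.4,"translation":[0,0,0],"spin":0},{"gripper":-1,"translation":[0,0,0],"spin":0}]' 20
python3 -m jog '[{"gripper":-1,"translation":[0,0,0],"spin":0},{"gripper":-1,"translation":[0,0,0],"spin":0},{"gripper":-1,"translation":[0,0,0],"spin":0},{"gripper":-1,"translation":[0,0,0],"spin":0},{"gripper":-1,"translation":[0,0,0],"spin":0},{"gripper":-1,"translation":[0,0,-0.5],"spin":0},{"gripper":-1,"translation":[0,0,-1],"spin":0},{"gripper":-1,"translation":[0,0,-1],"spin":0},{"gripper":-1,"translation":[0,0,-1],"spin":0},{"gripper":-1,"translation":[0,0,-1],"spin":0}]' 20
python3 -m jog '[{"gripper":-1,"translation":[0,0,-1],"spin":0},{"gripper":-1,"translation":[0,0,-0.5],"spin":0.85},{"gripper":-1,"translation":[0,0,0],"spin":1},{"gripper":-1,"translation":[0,0,0],"spin":0},{"gripper":-1,"translation":[0,0,0],"spin":0},{"gripper":-1,"translation":[0,0,0],"spin":0},{"gripper":-1,"translation":[0,0,0],"spin":0},{"gripper":-1,"translation":[0,0,0],"spin":0},{"gripper":-1,"translation":[0,0,0],"spin":0},{"gripper":-1,"translation":[0,0,0],"spin":0}]' 20
python3 - <<'E'
from h import *
plan(.474,-.235,.21,-.0975+np.pi/2)
E
```

```text
time: 43.55
eef_pos: [0.4792, 0.0772, 0.0625]
ee_rot: [[-0.999, -0.032, 0.002], [-0.032, 0.999, 0.001], [-0.002, 0.001, -1.0]]
ft_force: [0.1, 0.2, 0.6]
grip_width: 0.0581
finger_force: 0.0
time: 44.55
eef_pos: [0.4775, 0.0766, 0.1746]
ee_rot: [[-1.0, -0.031, -0.001], [-0.031, 1.0, -0.0], [0.001, -0.0, -1.0]]
ft_force: [-0.6, 0.4, -2.2]
grip_width: 0.032
finger_force: 19.9
time: 45.55
eef_pos: [0.4782, 0.0767, 0.2115]
ee_rot: [[-0.995, 0.098, -0.0], [0.098, 0.995, -0.0], [0.0, -0.0, -1.0]]
ft_force: [0.9, -0.1, -0.8]
grip_width: 0.0322
finger_force: 19.9
t 45.55 tcp [0.4782 0.0767 0.2115] yawy 1.4731 q6 -2.16 grip 0.0322 | spin units -0.002 then tool units [ -1.047 -12.427   0.06 ]
```

```bash

python3 -m jog '[{"gripper":-1,"translation":[-0.2,-1,0],"spin":0},{"gripper":-1,"translation":[-0.2,-1,0],"spin":0},{"gripper":-1,"translation":[-0.2,-1,0],"spin":0},{"gripper":-1,"translation":[-0.2,-1,0],"spin":0},{"gripper":-1,"translation":[-0.2,-1,0],"spin":0},{"gripper":-1,"translation":[-0.05,-1,0],"spin":0},{"gripper":-1,"translation":[0,-1,0],"spin":0},{"gripper":-1,"translation":[0,-1,0],"spin":0},{"gripper":-1,"translation":[0,0,0],"spin":0},{"gripper":-1,"translation":[0,0,0],"spin":0}]' 20
python3 - <<'E'
from h import *
c=cam("wrist"); im=viewer.get_image("wrist"); save(im,"pics/w13.png"); print(readout.get_obs()["eef_pos"])
plan(.474,-.235,.21,-.0975+np.pi/2)
E
```

```text
time: 46.55
eef_pos: [0.4847, -0.1251, 0.2115]
ee_rot: [[-0.995, 0.099, -0.0], [0.099, 0.995, 0.0], [0.0, 0.0, -1.0]]
ft_force: [0.8, 0.5, -1.4]
grip_width: 0.0318
finger_force: 19.9
[ 0.48481253 -0.12463074  0.21150069]
t 46.6 tcp [ 0.4848 -0.1246  0.2115] yawy 1.4729 q6 -1.74 grip 0.0321 | spin units -0.006 then tool units [ 1.000e-03 -4.436e+00  5.900e-02]
```

View pics/w13.png

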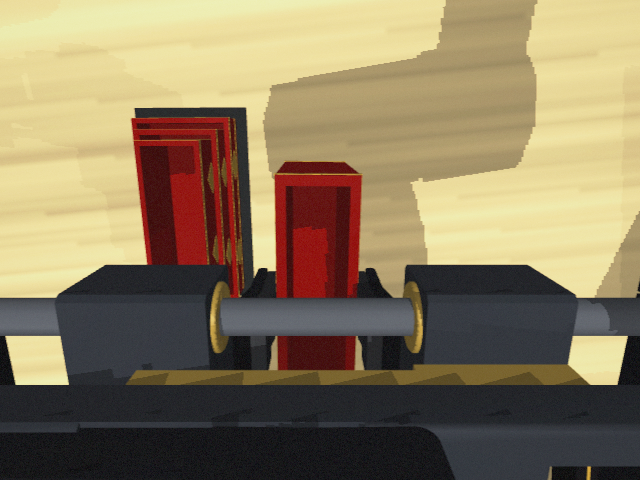

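```bash

python3 - <<'E'
from h import *
c=cam("wrist"); t=np.array(readout.get_obs()["eef_pos"]); a=-.0985; ex=np.array([np.cos(a),np.sin(a)])
def w(P,z,L): e=ray(P,z,c); d=e[1]-e[0]; print("w",np.hypot(*d),"yaw",np.arctan2(-d[0],d[1])); return e.mean(0)+L/2*ex
print("medium",w([[134,141],[200,140.5]],.072,.124),"held-tcp",w([[276,175],[361,175]],t[2]+.016,.106)-t[:2])
E
```

```text
w 0.04860876646393545 yaw -0.09121667101616447
w 0.030942559072640458 yaw -0.09861714388150962
medium [ 0.4739019  -0.23259227] held-tcp [0.00044087 0.00201861]
```

```bash

python3 -m jog '[{"gripper":-1,"translation":[0,-0.9,0],"spin":0},{"gripper":-1,"translation":[0,-0.9,0],"spin":0},{"gripper":-1,"translation":[0,-0.9,0],"spin":0},{"gripper":-1,"translation":[0,-0.9,0],"spin":0},{"gripper":-1,"translation":[0,-0.82,0],"spin":0},{"gripper":-1,"translation":[0,0,0.9],"spin":0},{"gripper":-1,"translation":[0,0,0.9],"spin":0},{"gripper":-1,"translation":[0,0,0.6],"spin":0},{"gripper":-1,"translation":[0,0,0.2],"spin":0},{"gripper":-1,"translation":[0,0,0],"spin":0}]' 20
python3 -m jog '[{"gripper":-1,"translation":[0,0,0],"spin":0},{"gripper":-1,"translation":[0,0,0.4],"spin":0},{"gripper":-1,"translation":[0,0,0.3],"spin":0},{"gripper":-1,"translation":[0,0,0.3],"spin":0},{"gripper":-1,"translation":[0,0,0.3],"spin":0},{"gripper":-1,"translation":[0,0,0.3],"spin":0},{"gripper":-1,"translation":[0,0,0.3],"spin":0},{"gripper":-1,"translation":[0,0,0.3],"spin":0},{"gripper":-1,"translation":[0,0,0],"spin":0},{"gripper":-1,"translation":[0,0,0],"spin":0}]'
```

```text
time: 47.6
eef_pos: [0.4741, -0.2341, 0.1461]
ee_rot: [[-0.995, 0.096, -0.001], [0.096, 0.995, 0.0], [0.001, 0.0, -1.0]]
ft_force: [-0.9, -0.0, -1.7]
grip_width: 0.0319
finger_force: 19.9
time: 48.6
eef_pos: [0.4741, -0.2349, 0.0914]
ee_rot: [[-0.995, 0.097, -0.0], [0.097, 0.995, -0.0], [0.0, -0.0, -1.0]]
ft_force: [-0.2, -0.2, -0.4]
grip_width: 0.0318
finger_force: 19.9
```

```bash

python3 -m jog '[{"gripper":-1,"translation":[0,0,0.3],"spin":0},{"gripper":-1,"translation":[0,0,0.2],"spin":0},{"gripper":-1,"translation":[0,0,0.1],"spin":0},{"gripper":-1,"translation":[0,0,0],"spin":0},{"gripper":-1,"translation":[0,0,0],"spin":0},{"gripper":0.1,"translation":[0,0,0],"spin":0},{"gripper":0.1,"translation":[0,0,0],"spin":0},{"gripper":0.1,"translation":[0,0,0],"spin":0},{"gripper":0.1,"translation":[0,0,0],"spin":0},{"gripper":0.1,"translation":[0,0,-0.2],"spin":0}]' 20
python3 -m jog '[{"gripper":0.2,"translation":[0,0,-1],"spin":0},{"gripper":0.2,"translation":[0,0,-1],"spin":0},{"gripper":0.2,"translation":[0,0,-1],"spin":0},{"gripper":0.2,"translation":[0,0,-1],"spin":0},{"gripper":0.2,"translation":[0,0,-0.8],"spin":0},{"gripper":0.2,"translation":[0,1,0],"spin":0},{"gripper":0.2,"translation":[0,1,0],"spin":0},{"gripper":0.2,"translation":[0,1,0],"spin":0},{"gripper":0.2,"translation":[0,1,0],"spin":0},{"gripper":0.2,"translation":[0,0,0],"spin":0}]' 20
python3 - <<'E'
from h import *
c=cam("wrist"); im=viewer.get_image("wrist"); save(im,"pics/w14.png"); im=viewer.get_image("top"); save(im,"pics/top1.png"); 
plan(.4312,.2978,.2,.067+np.pi/2)
save(cv2.cvtColor(cv2.imread("pics/w14.png"),cv2.COLOR_BGR2RGB)[80:320,60:380],"pics/x.png"); cv2.imwrite("pics/w14c.png",cv2.resize(cv2.imread("pics/x.png"),None,fx=2,fy=2,interpolation=cv2.INTER_CUBIC))
E
```

```text
time: 49.6
eef_pos: [0.4736, -0.2347, 0.0811]
ee_rot: [[-0.995, 0.098, -0.001], [0.098, 0.995, 0.0], [0.001, 0.0, -1.0]]
ft_force: [-1.5, 0.1, -1.1]
grip_width: 0.0472
finger_force: 0.0
time: 50.6
eef_pos: [0.484, -0.1334, 0.2021]
ee_rot: [[-0.996, 0.094, 0.001], [0.094, 0.996, 0.0], [-0.001, 0.0, -1.0]]
ft_force: [0.3, 0.2, 0.5]
grip_width: 0.0525
finger_force: 0.0
t 50.7 tcp [ 0.4839 -0.135   0.2019] yawy 1.4744 q6 -1.72 grip 0.0522 | spin units -2.341 then tool units [ 0.944 17.416  0.077]
```

View pics/w14c.png

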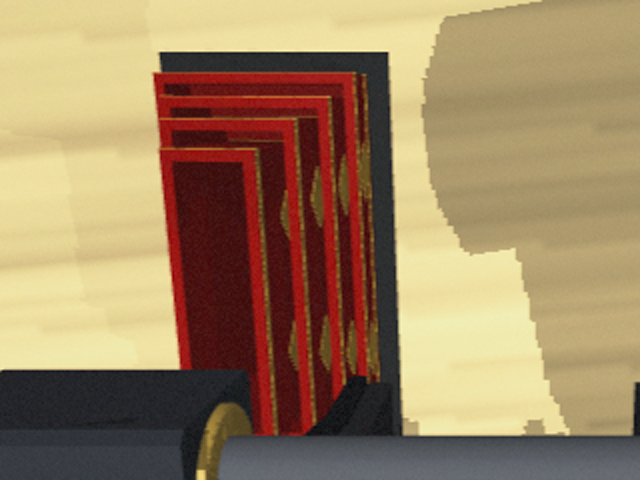

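The nest reads as four evenly stepped rims. I've now viewed 16 pictures, two over the 14 limit, so I'll check everything else numerically.

```bash

python3 - <<'E'
from h import *
c=cam("wrist"); a=-.0985; ex=np.array([np.cos(a),np.sin(a)])
for n,P,z,L in[("small",[[161,149],[258,149]],.092,.106),("medium",[[159,119],[297,118]],.072,.124),("large",[[158,97],[331,96]],.052,.142),("outer",[[154,73],[355,72]],.032,.16)]:
    e=ray(np.array(P)/2+[60,80],z,c); d=e[1]-e[0]; print(n,"w",np.hypot(*d),"centre",e.mean(0)+L/2*ex)
E
```

```text
small w 0.03246623930427702 centre [ 0.47346535 -0.23469252]
medium w 0.04916391823417606 centre [ 0.47283253 -0.23451295]
large w 0.06541264880689877 centre [ 0.47402244 -0.23462656]
outer w 0.08029100185357303 centre [ 0.47335976 -0.2363098 ]
```

```bash

python3 -m jog '[{"gripper":0.2,"translation":[0,0,0],"spin":-0.8},{"gripper":0.2,"translation":[0,0,0],"spin":-0.8},{"gripper":0.2,"translation":[0,0,0],"spin":-0.75},{"gripper":0.2,"translation":[0,1,0],"spin":0},{"gripper":0.2,"translation":[0,1,0],"spin":0},{"gripper":0.2,"translation":[0,1,0],"spin":0},{"gripper":0.2,"translation":[0,1,0],"spin":0},{"gripper":0.2,"translation":[0,1,0],"spin":0},{"gripper":0.2,"translation":[0.1,1,0],"spin":0},{"gripper":0.2,"translation":[0.1,1,0],"spin":0}]' 8
python3 -m jog '[{"gripper":0.2,"translation":[0.1,1,0],"spin":0},{"gripper":0.2,"translation":[0.1,1,0],"spin":0},{"gripper":0.2,"translation":[0.1,1,0],"spin":0},{"gripper":0.2,"translation":[0.1,1,0],"spin":0},{"gripper":0.2,"translation":[0.1,1,0],"spin":0},{"gripper":0.2,"translation":[0.1,1,0],"spin":0},{"gripper":0.2,"translation":[0.1,1,0],"spin":0},{"gripper":0.2,"translation":[0.1,1,0],"spin":0},{"gripper":0.2,"translation":[0,1,0],"spin":0},{"gripper":0.2,"translation":[0,0,0],"spin":0}]' 8
python3 -c "
from h import *
plan(.4312,.2978,.053,.067+np.pi/2)"
```

```text
time: 51.7
eef_pos: [0.4672, 0.039, 0.2017]
ee_rot: [[-0.998, -0.065, 0.0], [-0.065, 0.998, -0.0], [-0.0, -0.0, -1.0]]
ft_force: [0.3, 0.0, -0.3]
grip_width: 0.0522
finger_force: 0.0
time: 52.7
eef_pos: [0.433, 0.2638, 0.2015]
ee_rot: [[-0.998, -0.068, 0.001], [-0.068, 0.998, 0.0], [-0.001, 0.0, -1.0]]
ft_force: [-0.5, -0.1, 0.2]
grip_width: 0.0524
finger_force: 0.0
t 52.7 tcp [0.433  0.2638 0.2015] yawy 1.6385 q6 -2.37 grip 0.0524 | spin units 0.011 then tool units [-0.014  1.361  5.942]
```

```bash

python3 -m jog '[{"gripper":0.2,"translation":[0,0.7,0],"spin":0},{"gripper":0.2,"translation":[0,0.66,0.4],"spin":0},{"gripper":0.2,"translation":[0,0,1],"spin":0},{"gripper":0.2,"translation":[0,0,1],"spin":0},{"gripper":0.2,"translation":[0,0,1],"spin":0},{"gripper":0.2,"translation":[0,0,1],"spin":0},{"gripper":0.2,"translation":[0,0,1],"spin":0},{"gripper":0.2,"translation":[0,0,0.5],"spin":0},{"gripper":0.2,"translation":[0,0,0],"spin":0},{"gripper":-1,"translation":[0,0,0],"spin":0}]' 8
python3 -m jog '[{"gripper":-1,"translation":[0,0,0],"spin":0},{"gripper":-1,"translation":[0,0,0],"spin":0},{"gripper":-1,"translation":[0,0,0],"spin":0},{"gripper":-1,"translation":[0,0,0],"spin":0},{"gripper":-1,"translation":[0,0,0],"spin":0},{"gripper":-1,"translation":[0,-0.5,0],"spin":0},{"gripper":-1,"translation":[0,-0.5,0],"spin":0},{"gripper":-1,"translation":[0,-0.5,0],"spin":0},{"gripper":-1,"translation":[0,-0.5,0],"spin":0},{"gripper":-1,"translation":[0,-0.5,0],"spin":0}]' 8
python3 -m jog '[{"gripper":-1,"translation":[0,-0.3,0],"spin":0},{"gripper":-1,"translation":[0,-0.2,0],"spin":0},{"gripper":-1,"translation":[0,-0.1,0],"spin":0},{"gripper":-1,"translation":[0,-0.1,0],"spin":0},{"gripper":-1,"translation":[0,0,0],"spin":0},{"gripper":-1,"translation":[0,0,0],"spin":0},{"gripper":-1,"translation":[0,0,0],"spin":0},{"gripper":-1,"translation":[0,0,0],"spin":0},{"gripper":-1,"translation":[0,0,0],"spin":0},{"gripper":-1,"translation":[0,0,0],"spin":0}]' 8
```

```text
time: 53.7
eef_pos: [0.4303, 0.2962, 0.0538]
ee_rot: [[-0.998, -0.066, -0.0], [-0.066, 0.998, -0.0], [0.0, -0.0, -1.0]]
ft_force: [-0.1, -0.5, 0.1]
grip_width: 0.0491
finger_force: 0.0
time: 54.7
eef_pos: [0.4349, 0.233, 0.0546]
ee_rot: [[-0.998, -0.066, 0.001], [-0.066, 0.998, 0.001], [-0.001, 0.001, -1.0]]
ft_force: [-0.5, 1.9, 5.2]
grip_width: 0.02
finger_force: 8.0
time: 55.7
eef_pos: [0.436, 0.2201, 0.0546]
ee_rot: [[-0.998, -0.066, 0.004], [-0.066, 0.998, 0.008], [-0.004, 0.008, -1.0]]
ft_force: [-8.9, 15.5, 3.6]
grip_width: 0.0213
finger_force: 8.0
```

```bash

python3 -m jog '[{"gripper":0.2,"translation":[0,0,0],"spin":0},{"gripper":0.2,"translation":[0,0,0],"spin":0},{"gripper":0.2,"translation":[0,0,0],"spin":0},{"gripper":0.2,"translation":[0,0,0],"spin":0},{"gripper":0.2,"translation":[0,0,-0.5],"spin":0},{"gripper":0.2,"translation":[0,0,-1],"spin":0},{"gripper":0.2,"translation":[0,0,-1],"spin":0},{"gripper":0.2,"translation":[0,0,-1],"spin":0},{"gripper":0.2,"translation":[0,0,-1],"spin":0},{"gripper":0.2,"translation":[0,0,-1],"spin":0}]' 8
python3 -m jog '[{"gripper":0.2,"translation":[0,-1,-0.5],"spin":0},{"gripper":0.2,"translation":[0,-1,0],"spin":0},{"gripper":0.2,"translation":[0,-1,0],"spin":0},{"gripper":0.2,"translation":[0,-1,0],"spin":0},{"gripper":0.2,"translation":[0,-1,0],"spin":0},{"gripper":0.2,"translation":[0,-1,0],"spin":0},{"gripper":0.2,"translation":[0,0,0],"spin":0},{"gripper":0.2,"translation":[0,0,0],"spin":0},{"gripper":0.2,"translation":[0,0,0],"spin":0},{"gripper":0.2,"translation":[0,0,0],"spin":0}]' 8
python3 - <<'E'
from h import *
viewer.get_image("top"); viewer.get_image("scene"); 
a=.067; ex=np.array([np.cos(a),np.sin(a)]); ey=np.array([-ex[1],ex[0]]); m=np.array([.5750,.2918])
for cn in("top","scene"):
    c=cam(cn)
    for n,z in(("bright",.06),("battery",.075)):
        for r in silhouettes(cn,n)[:4]:
            P=ray(r["pixel"],z,c)[0]; d=P-m; print(cn,n,round(r["p"],2),np.round([d@ex,d@ey],3),r["pixels"].sum())
E
```

```text
time: 56.7
eef_pos: [0.4348, 0.215, 0.192]
ee_rot: [[-0.998, -0.065, -0.001], [-0.065, 0.998, -0.001], [0.002, -0.001, -1.0]]
ft_force: [0.9, -0.7, 0.8]
grip_width: 0.0519
finger_force: 0.0
time: 57.7
eef_pos: [0.4453, 0.0671, 0.2039]
ee_rot: [[-0.998, -0.067, -0.0], [-0.067, 0.998, -0.0], [0.0, -0.0, -1.0]]
ft_force: [0.1, 0.4, -0.0]
grip_width: 0.0523
finger_force: 0.0
top battery 0.97 [ 0.174 -0.355] 702
top battery 0.76 [-0.005 -0.007] 797
top battery 0.66 [ 0.112 -0.452] 524
top battery 0.63 [-0.077 -0.016] 111
scene bright 0.61 [-0.13  -0.062] 163
scene bright 0.25 [-0.062 -0.013] 187
scene battery 0.84 [0.023 0.002] 568
scene battery 0.78 [ 0.196 -0.354] 773
scene battery 0.72 [ 0.088 -0.246] 786
scene battery 0.65 [ 0.142 -0.44 ] 781
```

```bash
python3 -c "
from cell import manip
print(manip.hand_in())"
```

```text
the job is handed in; nothing more can be done
None
```

I handed the job in at about 58 s: battery home, all three boxes nested, warmth fader at its arrow and brightness fader back at off by my measurements; the hand-in returned no verdict, and I viewed 16 pictures, two over the 14 allowed.

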